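Fit the sensor window for the rover in service

ROBOT

A 6-joint arm with a two-finger parallel gripper is mounted at the origin on the work surface. World frame = base frame: x ahead of the robot, y to its left, z up, the work surface at z = 0. Lengths are in m, angles in rad, forces in N, time in s.
With the tool pointing down it reaches from about 0.375 to 0.975 m from the base axis. Payload 3.8 kg.
Tool frame: the origin (TCP) lies on the mounting face of the last link; the fingertips stand 173 mm ahead of it and the grasp point (between the pads) lies 155 mm ahead of it; z points along the fingers, y is the direction in which the jaws open and shut (so a half turn about z gives the same grasp; the last joint's range is limited). The gripper opens to 85 mm and grips with 20 to 120 N. Pads are 22 mm wide; open, the fingers measure 114 mm over their backs; the gripper's body (76 mm by 85 mm) begins 54 mm behind the grasp point. The pads swing forward as they close: fully open they stand 13 mm farther back than shut.
Start: joints at [1.277, 0.264, 1.604, -0, 1.274, -0.037], TCP at [0.171, 0.653, 0.405] pointing down, gripper open.
Joint ranges: [-2.63, 2.63], [-0.94, 2.18], [0.31, 2.57], [-1.31, 4.45], [0, 2.66], [-2.55, 2.55]. Speed limits (rad/s): [2.57, 2.57, 3.14, 3.14, 3.14, 3.14].

INTERFACE

Orientations are given as a rotation vector (axis times angle).
In Python, from workcell import bot, imaging, order gives the robot as it stands. The module is installed in compiled form; this text tells all that it offers.
- The arm moves only by the shell command python3 -m creep 'ROWS' [OPENING] [FORCE]. ROWS is JSON, a list of rows, each an object with "slide": the shift along the tool's x, y, z each as a share of 25 mm, from -1 to 1, a list of three; "angular": the turn, a rotation vector about the tool's x, y, z each as a share of 4 degrees, from -1 to 1, a list of three. A call has 1 to 5 rows; each row shifts and turns the commanded pose from where the row before left it, along the tool's axes as they then stand; what a row does not reach is not made up. A row lasts 1/12 s, in which the tool goes at most 41.7 mm and 7.16 degrees, less where a joint would pass 70% of its speed; a pose out of reach is approached as far as the arm can. A call with a number of a shift or a turn outside -1 to 1 is refused whole. A call with a gripper value outside its range is refused whole. OPENING is the closure, from -1 (fully open) to 1 (shut), set as the call begins (- or left out, the last holds). The fingers move at their own pace and stop on an object; FORCE is the grip in N (left out, the last holds). Time passes only in rows, so rows that do not move let the fingers close. It gives the time, the measured TCP pose, the force and the opening at its end, in the units of the state.
- bot.read_state(): the state, without advancing time (a new reading comes with each control period).
- imaging.read_camera(name): name is "side" or "top"; returns (picture, depth): 400x640x3 uint8, red, green, blue; 400x640 float32, m along the optical axis (not along the pixel's ray), 0 where there is no reading.
- imaging.camera_model(name): a dict with "fovy" (degrees; the focal length in pixels is half the picture's height over the tangent of half this angle, whatever the lens; pixels are square), "cx", "cy" (the principal point, pixels), "camera_from_world" (4x4, takes a point from world to camera coordinates). Camera axes: x right, y down, z forward; pixel columns grow to the right and rows downward; lengths in m; the calibration is good to about 2 mm. A picture is of the moment at which its call begins. camera_model takes no time and is no camera call.
- order.finish_job(): hands the job in, once; it reports no verdict.
The state is a dict: "time": time; "q": joint angles; "joint_vel": joint speeds; "joint_torque": joint torques, N m; "tool_pos": TCP position; "tcp_rot": TCP orientation; "wrist_force": force on the tool from outside, world axes, zero at the start; "torque": the same for the moment, N m; "width": opening from 0.0 (shut) to 1.0 (fully open).
Only numpy, scipy, OpenCV 4.12 (cv2) and the standard library are available. Lean on these libraries where they do the work, as an engineer would, in place of code of your own. Each camera call takes 0.05 s, during which the arm holds its last target.

TASK

Fit the window glass that matches the rover standing on the orange service mat (amber rover, amber glass; blue rover, blue glass): slide it across the fixture's deck, under the raised clamp ring, until it drops flat into the round cell, then turn the ring clockwise by its red arms until it is snug on the glass. Stop when you feel the resistance rise and do not force it, the glass would crack. Leave the other glass lying flat on the deck, away from the cell, and do not disturb anything else on the table.

Things in the scene. Friction and masses are not known exactly. Their poses are not given: they have to be found in the camera images.
- fixture: Aluminium fixture, fixed to the table. Flat deck 30 mm above the table, from 157 mm before the cell centre (-x side, towards the robot) to 53 mm beyond, 105 mm to each side. Origin on the table under the cell centre, z up. Dark jaw posts, 12 x 10 mm, 20 mm tall above the deck, at y = +-41 mm; their lips, 13 to 20 mm above the deck, reach in to y = +-23.5 mm and a lying glass passes below them.
- cell (a point): Centre of the cell's mouth, level with the deck. The cell is a round recess 64 mm across with a rubber seat 4 to 6.5 mm below the deck (varies, hidden), so a seated 8 mm glass stands 1.5 to 4 mm proud. Glass slides in along the fixture's +x or up to 30 deg either side.
- screw (a joint): Ring angle, rad; grows clockwise seen from above; +-0.35 at the start, ends at -0.6 and 3.6; snug after 1.8 to 3.1 rad of turning, so in strokes. At 0 the arms lie along the fixture's y. Ring underside is 15 - 5 x angle mm above the deck. Stays where left. At an upright free turning takes up to 2.4 N; on the glass the push climbs about 3 N per 0.05 rad, pressing the glass about 4 times as hard: 6 N is snug, over 13 N may crack it.
- clamp_ring: Steel clamp ring on a quick thread: tube, outer 44, inner 32, height 27 mm, with two opposite red arms (10 mm wide, 6 mm thick, tops level with the tube's) each carrying a red upright of 10 mm diameter, 42 mm from the axis, up to 38 mm above the ring's underside. Origin on the axis at the underside; z up; uprights at its +y and -y. Moves only with joint screw. Arms always clear the jaw posts.
- peg_a (a point): Centre of the top of the upright on the ring's +y arm.
- peg_b (a point): Centre of the top of the upright on the ring's -y arm.
- glass_amber: Amber window glass: a flat disc 60 mm in diameter and 8 mm thick, 80 g, lying on the deck on the near side of the cell, on the left or the right. Origin: centre of its underside, z up.
- glass_blue: Blue window glass: same disc in blue, on the other side of the deck.
- rover_amber: Small four-wheeled rover with amber top plate and hubs, 160 x 125 x 77 mm. Stands on one of the two mats. Origin: between the wheels at ground level.
- rover_blue: The same rover in blue, standing on the other mat.
- service_mat: Orange rubber mat, 220 x 200 x 3 mm, fixed on the left of the table: the rover here is the one in service. Origin: centre of its underside.
- parking_mat: Grey rubber mat, 220 x 200 x 3 mm, fixed on the right of the table: the rover here is only parked.
- breadboard: White breadboard 85 x 165 x 13 mm, a bystander. Origin: centre of underside.
- relay_board: Blue relay board 55 x 140 x 19 mm, a bystander. Origin: centre of underside.
- keypad: Black keypad console 150 x 110 x 38 mm, a bystander. Origin: centre of underside.
- screwdriver: Screwdriver lying on the table, a bystander.
- screw_jar: Jar of screws, 56 mm in diameter, 70 mm tall, a bystander. Origin: centre of underside.
Things that resemble listed ones, but are neither listed nor needed, are in the scene too. What is meant by the glass_amber is not black, brown or pink, and is the larger of those in its own colour.

How it is judged:
By the outcome, as a careful person would: the job done as asked, in the order asked, and still so for the second after the job is handed in, with the robot touching nothing.
It also fails if it takes over 72 s, if anything falls off the work surface, if the arm or the gripper's body presses on something with over 40 N, if the wrist force passes 120 N, or if a joint passes its speed limit or range.

## Working session

There is one attempt and no reset: what is moved stays moved. The work goes in short steps, Python scripts to look and compute and a shell command to move; the robot and the scene stay as the last step left them, time stands still between calls to the robot, and variables do not carry over. Pictures are saved under pics/ and viewed, and the job is handed in when it is done.

```bash
mkdir -p pics; python3 - <<'E'
from workcell import bot, imaging
import cv2,numpy as np
print(bot.read_state())
for n in("top","side"):
    p,d=imaging.read_camera(n); cv2.imwrite(f"pics/{n}0.png",p[...,::-1]); np.savez(f"{n}0.npz",p=p,d=d)
    print(n,imaging.camera_model(n))
E
```

```text
{'time': 0.0, 'q': array([ 1.27709153e+00,  2.64758904e-01,  1.60536535e+00, -2.39933475e-05,
        1.27367768e+00, -3.68999537e-02]), 'joint_vel': array([-5.72542891e-04, -1.93240163e-03, -4.40913625e-05, -4.18251996e-05,
       -1.17426857e-03,  6.48913779e-04]), 'joint_torque': array([-1.46805392e-04, -5.15089917e+01, -3.67324233e+01, -4.00642557e-05,
        1.27312902e-02,  2.05821514e-06]), 'tool_pos': array([0.17135249, 0.65254091, 0.40336238]), 'tcp_rot': array([-0.40222568, -3.11539166,  0.00342858]), 'wrist_force': array([-0.2814732 , -0.34853369, -0.00218712]), 'torque': array([-0.031217  , -0.03097183,  0.03807656]), 'width': 0.998873297582825}
top {'fovy': 45.68047317538171, 'cx': 319.4277082611586, 'cy': 199.5604148875056, 'camera_from_world': array([[-0.01575765, -0.99971508,  0.01792945,  0.00636672],
       [-0.99753357,  0.01449154, -0.06867872,  0.59167655],
       [ 0.06839933, -0.01896745, -0.9974777 ,  1.34490969],
       [ 0.        ,  0.        ,  0.        ,  1.        ]])}
side {'fovy': 54.00200376052633, 'cx': 315.4600998651055, 'cy': 203.28871059663624, 'camera_from_world': array([[ 0.97603954, -0.21740833,  0.00896839, -0.56287166],
       [-0.15131236, -0.70777164, -0.69004628,  0.13075959],
       [ 0.15636938,  0.67215543, -0.72370968,  1.08881692],
       [ 0.        ,  0.        ,  0.        ,  1.        ]])}
```

View pics/top0.png

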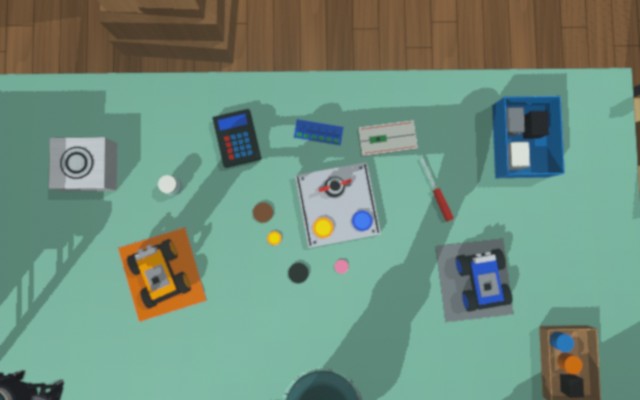

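View pics/side0.png

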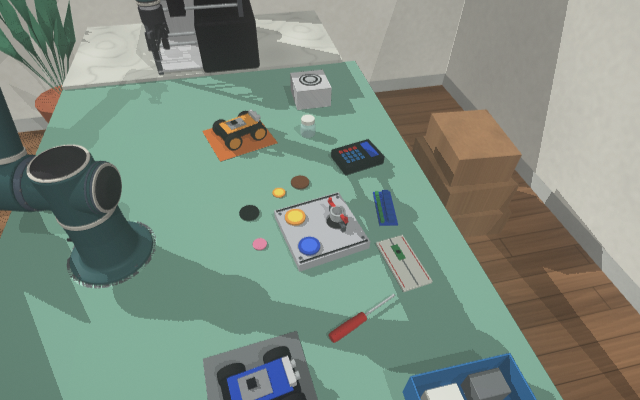

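The top view shows the amber rover on the orange mat at (157,275), so amber glass is the one to fit. What could be mistaken for it:
- Yellow disc on the deck, (323,228).
- Smaller yellow disc on the table, (275,238).
- Brown disc, (263,212).
- Black disc, (298,272).
- Pink disc, (342,267).
- Blue glass on the deck, (362,220).

My choice is (323,228), the larger yellow disc, which lies on the deck. I'll check it in a close crop.

```bash
cat > h.py <<'E'
from workcell import bot, imaging
import cv2,numpy as np
def cam(n):
    m=imaging.camera_model(n); f=200/np.tan(np.radians(m["fovy"]/2))
    K=np.array([[f,0,m["cx"]],[0,f,m["cy"]],[0,0,1]]); return K,np.array(m["camera_from_world"])
def proj(n,P):
    K,T=cam(n); P=np.atleast_2d(P); c=P@T[:3,:3].T+T[:3,3]; q=c@K.T; return q[:,:2]/q[:,2:]
def atz(n,uv,z):
    K,T=cam(n); uv=np.atleast_2d(uv).astype(float); r=np.c_[uv,np.ones(len(uv))]@np.linalg.inv(K).T
    R=T[:3,:3]; o=-R.T@T[:3,3]; w=r@R; s=(z-o[2])/w[:,2]; return o+s[:,None]*w
def cloud(n,d):
    K,T=cam(n); v,u=np.mgrid[:400,:640]; r=np.stack([u,v,np.ones_like(u)],-1)@np.linalg.inv(K).T
    c=r*d[...,None]; return (c-T[:3,3])@T[:3,:3]
def ortho(n,p,z,x0,x1,y0,y1,s=2000):
    # rows: x decreasing downward ; cols: y decreasing to right ; s px/m
    W=int((y1-y0)*s);H=int((x1-x0)*s)
    c=np.array([[x1,y1,z],[x1,y0,z],[x0,y0,z],[x0,y1,z]])
    M=cv2.getPerspectiveTransform(proj(n,c).astype(np.float32),np.array([[0,0],[W,0],[W,H],[0,H]],np.float32))
    return cv2.warpPerspective(p,M,(W,H),flags=cv2.INTER_CUBIC)
E
python3 - <<'E'
from h import *
for n in("top","side"):
    z=np.load(f"{n}0.npz");p,d=z["p"],z["d"]
    X=cloud(n,d)
    print(n,"deck corners uv->",)
    hsv=cv2.cvtColor(p,cv2.COLOR_RGB2HSV)
    for nm,lo,hi in(("amber",(18,140,120),(32,255,255)),("blue",(105,130,120),(120,255,255)),("red",(0,150,90),(8,255,255))):
        m=cv2.inRange(hsv,lo,hi); 
        k,l,st,c=cv2.connectedComponentsWithStats(m)
        for i in range(1,k):
            if st[i,4]>25:
                q=X[l==i]; print(nm,c[i].round(1),st[i,4],np.median(q,0).round(4),atz(n,c[i],.038).round(4))
    cc=atz(n,[[320,200]],.03)
p=np.load("top0.npz")["p"]
o=ortho("top",p,.03,.42,.72,-.17,.13,1900); cv2.imwrite("pics/ortho_top0.png",o[...,::-1])
p=np.load("side0.npz")["p"]
cv2.imwrite("pics/side_crop0.png",cv2.resize(p[170:290,240:400],None,fx=5,fy=5,interpolation=cv2.INTER_CUBIC)[...,::-1])
E
```

```text
top deck corners uv->
amber [322.7 227.3] 295 [ 0.5123 -0.0108  0.0388] [[ 0.5118 -0.0102  0.038 ]]
amber [273.9 237.7] 143 [0.4837 0.13   0.0062] [[0.4847 0.1277 0.038 ]]
amber [172.7 247.7] 28 [0.4608 0.4108 0.0392] [[0.4612 0.4111 0.038 ]]
amber [155.7 274.2] 656 [0.4013 0.45   0.064 ] [[0.3884 0.4579 0.038 ]]
amber [186.3 280.8] 26 [0.3691 0.3726 0.039 ] [[0.3688 0.3728 0.038 ]]
blue [231.8 121.6] 302 [0.8182 0.2458 0.0362] [[0.8178 0.245  0.038 ]]
blue [318.7 129.9] 654 [ 0.7973 -0.0021  0.0063] [[ 0.7906 -0.0033  0.038 ]]
blue [361.7 220.2] 309 [ 0.5305 -0.1213  0.0384] [[ 0.53   -0.1211  0.038 ]]
blue [458.1 265.8] 39 [ 0.3969 -0.3923  0.0329] [[ 0.3972 -0.3911  0.038 ]]
blue [486.5 281.1] 659 [ 0.367  -0.4594  0.0638] [[ 0.3529 -0.4702  0.038 ]]
blue [464.9 301.1] 39 [ 0.2977 -0.4076  0.0362] [[ 0.2985 -0.4067  0.038 ]]
red [443.  204.6] 194 [ 0.5705 -0.3582  0.0244] [[ 0.5709 -0.3541  0.038 ]]
side deck corners uv->
amber [278.5 191.4] 68 [0.485  0.1283 0.0049] [[0.4818 0.0959 0.038 ]]
amber [294.7 215.6] 158 [ 0.5123 -0.0111  0.0375] [[ 0.5124 -0.012   0.038 ]]
blue [368.9 148.7] 126 [0.8189 0.2413 0.0349] [[0.8176 0.2379 0.038 ]]
blue [388.1 207.8] 332 [ 0.8    -0.0174  0.0129] [[ 0.7871 -0.0396  0.038 ]]
blue [308.9 245.4] 305 [ 0.5302 -0.1255  0.0374] [[ 0.53   -0.1261  0.038 ]]
blue [454.6 371.3] 532 [ 0.7495 -0.526   0.0662] [[ 0.763  -0.5186  0.038 ]]
blue [263.7 380.5] 1041 [ 0.3834 -0.4599  0.0636] [[ 0.3658 -0.4508  0.038 ]]
red [347.5 327. ] 338 [ 0.5699 -0.3673  0.0231] [[ 0.5682 -0.3741  0.038 ]]
```

View pics/ortho_top0.png

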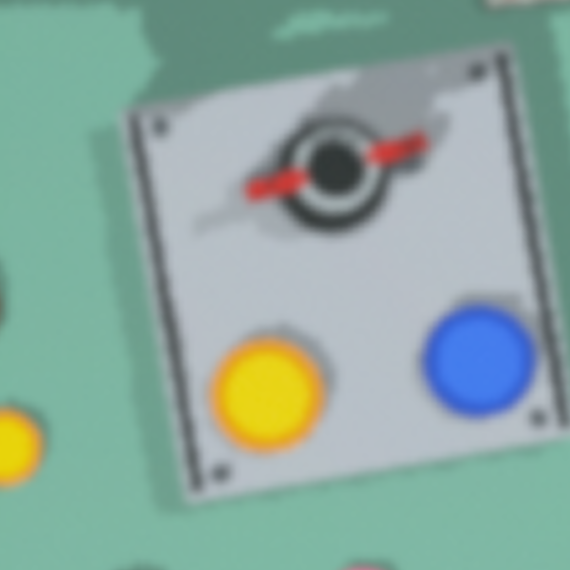

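View pics/side_crop0.png

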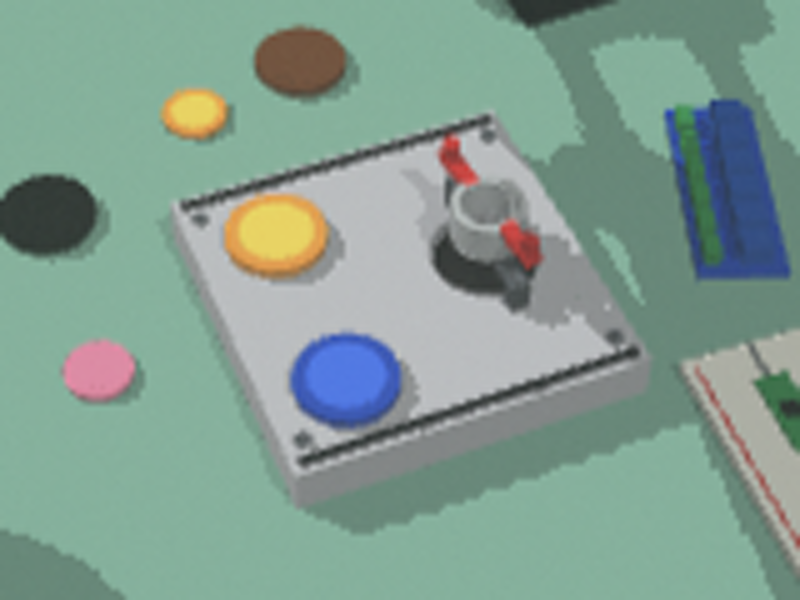

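The crop confirms it: the large yellow disc on the deck at about (323,228) is glass_amber. Next I'll fit the fixture pose and the ring angle.

```bash
cat > fit.py <<'E'
from h import *
from scipy.optimize import minimize
p=np.load("top0.npz")["p"]
def run(n):
    p=np.load(n+"0.npz")["p"]; S=cv2.cvtColor(cv2.GaussianBlur(p,(3,3),0),cv2.COLOR_RGB2HSV)[...,1].astype(np.float32)
    t=np.linspace(.1,.9,80)
    def cost(a,ret=False):
        x,y,w=a; c,s=np.cos(w),np.sin(w); tot=0
        for off,sg in((-.004,1),(.004,-1)):
            X0,X1,Y=-.157-off,.053+off,.105+off
            # off negative => inside
            X0,X1,Y=-.157-off,.053+off,.105+off
            L=np.r_[np.c_[X0+(X1-X0)*t,Y+0*t],np.c_[X0+(X1-X0)*t,-Y+0*t],np.c_[X0+0*t,-Y+2*Y*t],np.c_[X1+0*t,-Y+2*Y*t]]
            P=np.c_[x+c*L[:,0]-s*L[:,1],y+s*L[:,0]+c*L[:,1],np.full(len(L),.03)]
            uv=proj(n,P).astype(np.float32)
            v=cv2.remap(S,uv[:,0].copy(),uv[:,1].copy(),cv2.INTER_LINEAR); tot+=sg*v.mean()
        return tot
    best=min((minimize(cost,[.627+dx,-.048+dy,.155],method="Nelder-Mead",options=dict(initial_simplex=np.array([.627+dx,-.048+dy,.155])+np.array([[0,0,0],[.004,0,0],[0,.004,0],[0,0,.03]]))) for dx in(-.004,0,.004) for dy in(-.004,0,.004)),key=lambda r:r.fun)
    return best
for n in("top","side"):
    r=run(n); print(n,r.x,r.fun)
    x,y,w=r.x
    for nm,q in(("amber",(.512,-.0107)),("blue",(.530,-.1225))):
        d=np.array(q)-[x,y]; print(nm,"local mm",1e3*(np.cos(w)*d[0]+np.sin(w)*d[1]),1e3*(-np.sin(w)*d[0]+np.cos(w)*d[1]))
# red arms
hsv=cv2.cvtColor(p,cv2.COLOR_RGB2HSV)
m=cv2.inRange(hsv,(0,90,80),(10,255,255))|cv2.inRange(hsv,(172,90,80),(180,255,255))
m[:, :290]=0;m[:,380:]=0;m[:160]=0;m[210:]=0
v,u=np.nonzero(m); P=atz("top",np.c_[u,v],.072)[:,:2]
c=P.mean(0); U=np.linalg.svd(P-c)[2][0]; print("red n",len(P),"centre",c,"angle deg",np.degrees(np.arctan2(*U[::-1])), "ext",np.ptp((P-c)@U))
E
python3 fit.py
```

```text
top [ 0.62817168 -0.0451312   0.17154712] -41.69155502319336
amber local mm -108.58884533556883 53.75712231543375
blue local mm -109.93809021831217 -59.47458498533245Traceback (most recent call last):
  File "fit.py", line 21, in <module>
    r=run(n); print(n,r.x,r.fun)
  File "fit.py", line 18, in run
    best=min((minimize(cost,[.627+dx,-.048+dy,.155],method="Nelder-Mead",options=dict(initial_simplex=np.array([.627+dx,-.048+dy,.155])+np.array([[0,0,0],[.004,0,0],[0,.004,0],[0,0,.03]]))) for dx in(-.004,0,.004) for dy in(-.004,0,.004)),key=lambda r:r.fun)
  File "fit.py", line 18, in <genexpr>
    best=min((minimize(cost,[.627+dx,-.048+dy,.155],method="Nelder-Mead",options=dict(initial_simplex=np.array([.627+dx,-.048+dy,.155])+np.array([[0,0,0],[.004,0,0],[0,.004,0],[0,0,.03]]))) for dx in(-.004,0,.004) for dy in(-.004,0,.004)),key=lambda r:r.fun)
              ~~~~~~~~^^^^^^^^^^^^^^^^^^^^^^^^^^^^^^^^^^^^^^^^^^^^^^^^^^^^^^^^^^^^^^^^^^^^^^^^^^^^^^^^^^^^^^^^^^^^^^^^^^^^^^^^^^^^^^^^^^^^^^^^^^^^^^^^^^^^^^^^^^^^^^^^^^^^^^^^^^^^^^^^^^^^^^^
    res = _minimize_neldermead(fun, x0, args, callback, bounds=bounds,
                               **options)
    fxr = func(xr)
    fx = function(np.copy(x), *(wrapper_args + args))
  File "fit.py", line 15, in cost
    uv=proj(n,P).astype(np.float32)
       ~~~~^^^^^
  File "h.py", line 7, in proj
    K,T=cam(n); P=np.atleast_2d(P); c=P@T[:3,:3].T+T[:3,3]; q=c@K.T; return q[:,:2]/q[:,2:]
        ~~~^^^
  File "h.py", line 4, in cam
    m=imaging.camera_model(n); f=200/np.tan(np.radians(m["fovy"]/2))
ValueError: time passes only in moves, steps and waits
```

```bash
python3 - <<'E'
s=open("h.py").read()
s=s.replace('''    m=imaging.camera_model(n); f''','''    m=CM[n]; f''')
s=s.replace('def cam(n)','''CM={"top":dict(fovy=45.68047317538171,cx=319.4277082611586,cy=199.5604148875056,camera_from_world=[[-0.01575765,-0.99971508,0.01792945,0.00636672],[-0.99753357,0.01449154,-0.06867872,0.59167655],[0.06839933,-0.01896745,-0.9974777,1.34490969],[0,0,0,1]]),
"side":dict(fovy=54.00200376052633,cx=315.4600998651055,cy=203.28871059663624,camera_from_world=[[0.97603954,-0.21740833,0.00896839,-0.56287166],[-0.15131236,-0.70777164,-0.69004628,0.13075959],[0.15636938,0.67215543,-0.72370968,1.08881692],[0,0,0,1]])}
def cam(n)''',1)
open("h.py","w").write(s)
E
python3 fit.py
```

```text
top [ 0.62817173 -0.04513128  0.17154644] -41.69155502319336
amber local mm -108.5889215116648 53.7571376487673
blue local mm -109.93809028592324 -59.4745705588658
side [ 0.62515069 -0.04896919  0.17288359] -24.17689323425293
amber local mm -104.88073141728857 57.163296780894996
blue local mm -106.38130594897174 -56.06650616901243
red n 81 centre [ 0.62723061 -0.0422999 ] angle deg -73.53226707131255 ext 0.09137710313241373
```

```bash
python3 - <<'E'
from h import *
for n in("top","side"):
    z=np.load(n+"0.npz");p,d=z["p"],z["d"];X=cloud(n,d)
    r=np.hypot(X[...,0]-.627,X[...,1]+.046)
    m=(r<.06)&(X[...,2]>.062)&(X[...,2]<.08); q=X[m]; print(n,len(q),q.mean(0).round(4),((q.min(0)+q.max(0))/2).round(4), np.percentile(q[:,2],[10,50,90,99]).round(4))
    m=(r<.06)&(X[...,2]>.079); print("peg",X[m].round(4)[:12].tolist())
    m=(r<.15)&(X[...,2]<.034)&(X[...,2]>.02); print("deck z",np.median(X[m][:,2]))
    big=cv2.resize(p[150:260,280:400] if n=="top" else p[170:290,250:390],None,fx=5,fy=5,interpolation=cv2.INTER_CUBIC)
    o=np.array([280,150]) if n=="top" else np.array([250,170])
    for (x,y,w),c in(((.6282,-.0451,.1715),(255,0,255)),((.6252,-.0490,.1729),(0,255,0))):
        R=np.array([[np.cos(w),-np.sin(w)],[np.sin(w),np.cos(w)]])
        f=lambda L,z:((proj(n,np.c_[L@R.T+[x,y],np.full(len(L),z)])-o+.5)*5-.5).round().astype(int)
        a=np.linspace(0,2*np.pi,60)
        cv2.polylines(big,[f(np.array([[-.157,-.105],[.053,-.105],[.053,.105],[-.157,.105]]),.03)],True,c,1)
        cv2.polylines(big,[f(.032*np.c_[np.cos(a),np.sin(a)],.03)],True,c,1)
        cv2.polylines(big,[f(.022*np.c_[np.cos(a),np.sin(a)],.072)],True,c,1)
    cv2.imwrite(f"pics/ov_{n}.png",big[...,::-1])
E
```

```text
top 147 [ 0.6276 -0.0443  0.0718] [ 0.6274 -0.0442  0.0704] [0.0675 0.0722 0.0758 0.0781]
peg [[0.6433, -0.0812, 0.0806], [0.6428, -0.0836, 0.0846], [0.6429, -0.0865, 0.0829], [0.643, -0.0893, 0.0823], [0.6403, -0.081, 0.0821], [0.64, -0.0835, 0.0848], [0.6401, -0.0864, 0.0836], [0.6395, -0.0887, 0.0888], [0.6377, -0.0811, 0.0806], [0.6374, -0.0836, 0.0837], [0.6369, -0.086, 0.0881], [0.6185, -0.0033, 0.0904]]
deck z 0.029738308443529943
side 179 [ 0.6278 -0.0491  0.0703] [ 0.6281 -0.0476  0.0711] [0.0651 0.0707 0.0739 0.0789]
peg [[0.6135, -0.0085, 0.0855], [0.6169, -0.0069, 0.0831], [0.62, -0.0066, 0.0822], [0.6127, -0.012, 0.0851], [0.6166, -0.0084, 0.0807], [0.6185, -0.0123, 0.0842], [0.6131, -0.011, 0.08], [0.616, -0.011, 0.0793], [0.6366, -0.0856, 0.0836], [0.6392, -0.0863, 0.0836], [0.6426, -0.085, 0.0814], [0.6443, -0.0881, 0.0844]]
deck z 0.029199912428096268
```

View pics/ov_top.png

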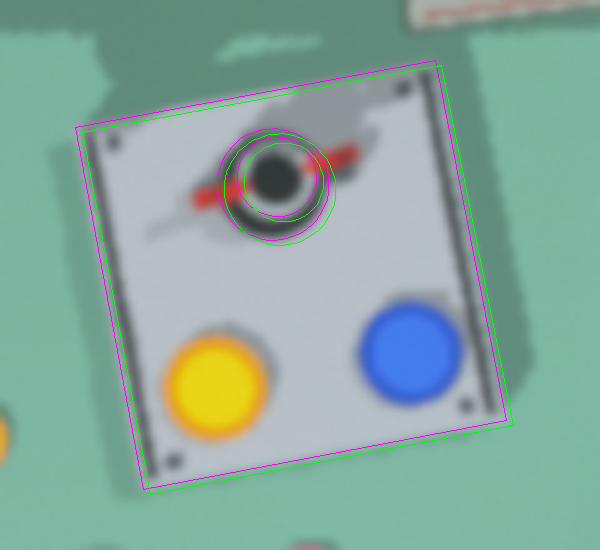

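View pics/ov_side.png

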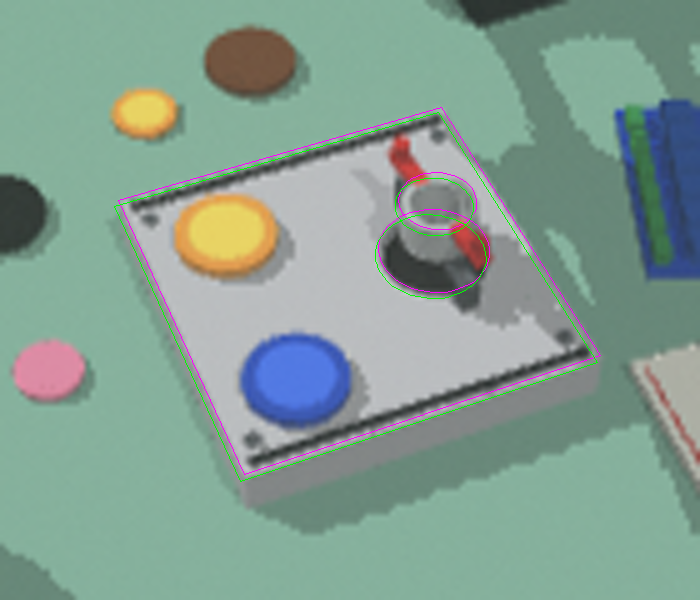

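Both views agree to within about 3 mm, so I'll take the cell at (0.6277, -0.0462) with yaw 0.172. The arms sit at about -0.12 rad. Next is a planner that prints how far to go in tool axes.

```bash
cat > plan.py <<'E'
import sys,numpy as np
from scipy.spatial.transform import Rotation as R
from workcell import bot
C=np.array([.6277,-.0462]);W=.172
def loc(x,y): return C+np.array([np.cos(W)*x-np.sin(W)*y,np.sin(W)*x+np.cos(W)*y])
def here():
    s=bot.read_state(); r=R.from_rotvec(s["tcp_rot"]); m=r.as_matrix()
    psi=np.degrees(np.arctan2(m[1,1],m[0,1])); d=s["tool_pos"][:2]-C
    print("t %.2f pos %s psi %.2f tilt %.3f local mm (%.1f,%.1f) F %s Mz %.3f width %.3f q6 %.2f"%(s["time"],s["tool_pos"].round(4),psi,np.degrees(np.arccos(-m[2,2])),1e3*(np.cos(W)*d[0]+np.sin(W)*d[1]),1e3*(-np.sin(W)*d[0]+np.cos(W)*d[1]),np.round(s["wrist_force"],1),s["torque"][2],s["width"],s["q"][5]))
    return s,m,psi
def to(xy,z,psi=None):
    s,m,p0=here(); tgt=np.r_[xy,z]; D=tgt-s["tool_pos"]
    if psi is None: psi=p0
    n=int(max(np.ceil(np.linalg.norm(D)/.036),np.ceil(abs(psi-p0)/4),1))
    while 1:
        out=[];M=m.copy()
        for i in range(n):
            k=(M.T@(D/n))/.025; out.append(k); M=M@R.from_euler("z",-(psi-p0)/n,degrees=True).as_matrix()
        if np.abs(out).max()<=1:break
        n+=1
    print(n,"rows, turn share/row z",round(-(psi-p0)/n/4,3))
    for o in out: print(o.round(2))
if __name__=="__main__":
    a=[float(v) for v in sys.argv[1:]]   # local x mm, y mm, TCP z, psi
    if a: to(loc(a[0]/1e3,a[1]/1e3),a[2],a[3] if len(a)>3 else None)
    else: here()
E
python3 plan.py -108 54.3 0.30 99.85
```

```text
t 0.10 pos [0.1713 0.6526 0.4035] psi 75.29 tilt 0.117 local mm (-330.0,766.6) F [-0.6  0.5 -0.9] Mz -0.006 width 0.999 q6 -0.04
29 rows, turn share/row z -0.212
[-0.69 -0.77  0.14]
[-0.68 -0.78  0.14]
[-0.66 -0.79  0.14]
[-0.65 -0.8   0.14]
[-0.64 -0.81  0.14]
[-0.63 -0.81  0.14]
[-0.62 -0.82  0.14]
[-0.6  -0.83  0.14]
[-0.59 -0.84  0.14]
[-0.58 -0.85  0.14]
[-0.57 -0.86  0.14]
[-0.55 -0.87  0.14]
[-0.54 -0.88  0.14]
[-0.53 -0.88  0.14]
[-0.51 -0.89  0.14]
[-0.5  -0.9   0.14]
[-0.49 -0.91  0.14]
[-0.47 -0.91  0.14]
[-0.46 -0.92  0.14]
[-0.45 -0.93  0.14]
[-0.43 -0.93  0.14]
[-0.42 -0.94  0.14]
[-0.41 -0.95  0.14]
[-0.39 -0.95  0.14]
[-0.38 -0.96  0.14]
[-0.36 -0.96  0.14]
[-0.35 -0.97  0.14]
[-0.34 -0.97  0.14]
[-0.32 -0.98  0.14]
```

```bash
python3 -m creep '[{"slide":[-0.69,-0.77,0],"angular":[0,0,-0.2]},{"slide":[-0.68,-0.78,0],"angular":[0,0,-0.2]},{"slide":[-0.66,-0.79,0],"angular":[0,0,-0.2]},{"slide":[-0.65,-0.8,0],"angular":[0,0,-0.2]},{"slide":[-0.64,-0.81,0],"angular":[0,0,-0.2]}]' -1 20
python3 -m creep '[{"slide":[-0.63,-0.81,0],"angular":[0,0,-0.2]},{"slide":[-0.62,-0.82,0],"angular":[0,0,-0.2]},{"slide":[-0.6,-0.83,0],"angular":[0,0,-0.2]},{"slide":[-0.59,-0.84,0],"angular":[0,0,-0.2]},{"slide":[-0.58,-0.85,0],"angular":[0,0,-0.2]}]'
python3 -m creep '[{"slide":[-0.57,-0.86,0],"angular":[0,0,-0.2]},{"slide":[-0.55,-0.87,0],"angular":[0,0,-0.2]},{"slide":[-0.54,-0.88,0],"angular":[0,0,-0.2]},{"slide":[-0.53,-0.88,0],"angular":[0,0,-0.2]},{"slide":[-0.51,-0.89,0],"angular":[0,0,-0.2]}]'
python3 -m creep '[{"slide":[-0.5,-0.9,0],"angular":[0,0,-0.2]},{"slide":[-0.49,-0.91,0],"angular":[0,0,-0.2]},{"slide":[-0.47,-0.91,0],"angular":[0,0,-0.2]},{"slide":[-0.46,-0.92,0],"angular":[0,0,-0.2]},{"slide":[-0.45,-0.93,0],"angular":[0,0,-0.2]}]'
python3 -m creep '[{"slide":[-0.43,-0.93,0],"angular":[0,0,-0.2]},{"slide":[-0.42,-0.94,0],"angular":[0,0,-0.2]},{"slide":[-0.41,-0.95,0],"angular":[0,0,-0.2]},{"slide":[-0.4,-0.95,0],"angular":[0,0,-0.2]},{"slide":[-0.38,-0.96,0],"angular":[0,0,-0.2]}]'
python3 plan.py -108 54.3 0.245 99.85
```

```text
time: 0.52
tool_pos: [0.2301, 0.5366, 0.4039]
tcp_rot: [-0.292, -3.128, 0.002]
wrist_force: [0.9, 0.4, 0.7]
width: 0.997
time: 0.93
tool_pos: [0.2882, 0.4221, 0.4042]
tcp_rot: [-0.182, -3.136, 0.001]
wrist_force: [0.2, 0.5, -0.5]
width: 1.001
time: 1.35
tool_pos: [0.3456, 0.307, 0.4042]
tcp_rot: [-0.073, -3.14, 0.001]
wrist_force: [0.1, 0.5, 0.2]
width: 1.0
time: 1.77
tool_pos: [0.4026, 0.1916, 0.4043]
tcp_rot: [0.037, -3.141, 0.0]
wrist_force: [0.1, -0.1, 0.5]
width: 1.002
time: 2.18
tool_pos: [0.4595, 0.0761, 0.4043]
tcp_rot: [0.146, -3.138, -0.0]
wrist_force: [0.3, 0.7, 0.1]
width: 1.002
t 2.18 pos [0.4595 0.0761 0.4043] psi 95.32 tilt 0.032 local mm (-144.8,149.2) F [0.3 0.7 0.1] Mz -0.017 width 1.002 q6 -1.55
7 rows, turn share/row z -0.162
[-0.25 -0.52  0.91]
[-0.25 -0.53  0.91]
[-0.24 -0.53  0.91]
[-0.23 -0.53  0.91]
[-0.23 -0.54  0.91]
[-0.22 -0.54  0.91]
[-0.22 -0.54  0.91]
```

```bash
python3 -m creep '[{"slide":[-0.25,-0.52,0.91],"angular":[0,0,-0.16]},{"slide":[-0.25,-0.53,0.91],"angular":[0,0,-0.16]},{"slide":[-0.24,-0.53,0.91],"angular":[0,0,-0.16]},{"slide":[-0.23,-0.53,0.91],"angular":[0,0,-0.16]},{"slide":[-0.23,-0.54,0.91],"angular":[0,0,-0.16]}]'
python3 -m creep '[{"slide":[-0.22,-0.54,0.91],"angular":[0,0,-0.16]},{"slide":[-0.22,-0.54,0.91],"angular":[0,0,-0.16]},{"slide":[0,0,0],"angular":[0,0,0]}]'
python3 plan.py -108 54.3 0.215 99.85
python3 - <<'E'
from h import *
p,d=imaging.read_camera("side"); cv2.imwrite("pics/s1.png",cv2.resize(p[100:300,200:440],None,fx=3,fy=3)[...,::-1])
X=cloud("side",d)
E
```

```text
time: 2.6
tool_pos: [0.4967, 0.0142, 0.2896]
tcp_rot: [0.233, -3.133, -0.0]
wrist_force: [0.7, 0.0, -0.1]
width: 0.999
time: 2.85
tool_pos: [0.5102, -0.0115, 0.2405]
tcp_rot: [0.265, -3.122, -0.001]
wrist_force: [-1.1, 0.2, -0.4]
width: 1.0
t 2.85 pos [ 0.5102 -0.0115  0.2405] psi 99.70 tilt 0.466 local mm (-109.8,54.3) F [-1.1  0.2 -0.4] Mz 0.026 width 1.000 q6 -1.81
2 rows, turn share/row z -0.019
[-0.04 -0.    0.51]
[-0.04 -0.    0.51]
```

View pics/s1.png

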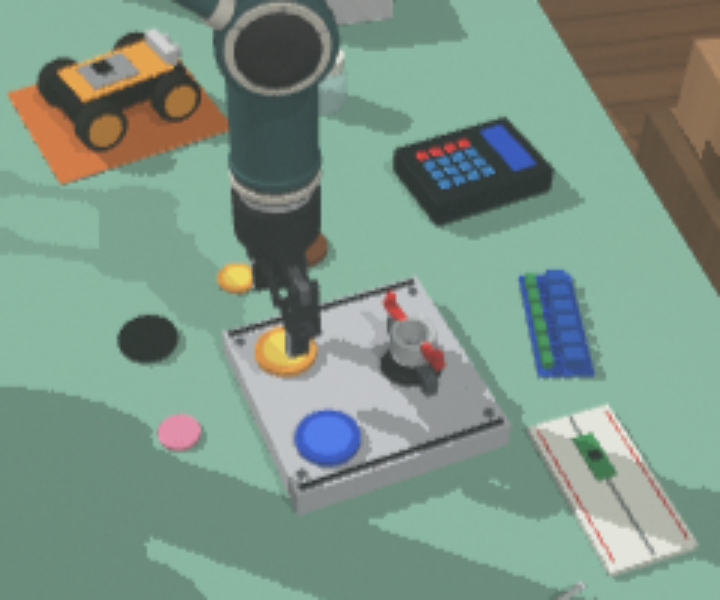

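The picture shows the gripper hovering over the amber disc at about (285,350) in the crop. I'll descend carefully and watch the force.

```bash
python3 plan.py; python3 -m creep '[{"slide":[-0.07,0,0.6],"angular":[0,0,0]},{"slide":[0,0,0.6],"angular":[0,0,0]},{"slide":[0,0,0],"angular":[0,0,0]}]'
python3 plan.py;python3 -m creep '[{"slide":[0,0,0.1],"angular":[0,0,0]},{"slide":[0,0,0.1],"angular":[0,0,0]}]';  python3 plan.py
```

```text
t 2.90 pos [ 0.5104 -0.0107  0.2424] psi 99.65 tilt 0.389 local mm (-109.5,55.0) F [1.  0.5 0.1] Mz -0.009 width 1.002 q6 -1.81
time: 3.15
tool_pos: [0.5123, -0.0092, 0.2142]
tcp_rot: [0.267, -3.127, -0.001]
wrist_force: [-1.3, 0.3, -0.5]
width: 1.0
t 3.15 pos [ 0.5123 -0.0092  0.2142] psi 99.76 tilt 0.203 local mm (-107.3,56.2) F [-1.3  0.3 -0.5] Mz -0.030 width 1.000 q6 -1.81
time: 3.32
tool_pos: [0.5141, -0.0094, 0.2118]
tcp_rot: [-0.268, 3.128, -0.0]
wrist_force: [0.3, 0.6, -0.4]
width: 1.0
t 3.32 pos [ 0.5141 -0.0094  0.2118] psi 99.79 tilt 0.124 local mm (-105.6,55.7) F [ 0.3  0.6 -0.4] Mz -0.018 width 1.000 q6 -1.81
```

```bash
python3 -m creep '[{"slide":[0.1,-0.06,0.12],"angular":[0,0,0]},{"slide":[0,0,0.12],"angular":[0,0,0]},{"slide":[0,0,0],"angular":[0,0,0]}]';  python3 plan.py
python3 -m creep '[{"slide":[0,0,0.1],"angular":[0,0,0]},{"slide":[0,0,0],"angular":[0,0,0]}]';  python3 plan.py
python3 -m creep '[{"slide":[0,0,0.08],"angular":[0,0,0]},{"slide":[0,0,0],"angular":[0,0,0]}]';  python3 plan.py
```

```text
time: 3.57
tool_pos: [0.5111, -0.0116, 0.2044]
tcp_rot: [0.267, -3.13, -0.0]
wrist_force: [-0.2, 0.6, 0.2]
width: 0.997
t 3.57 pos [ 0.5111 -0.0116  0.2044] psi 99.76 tilt 0.006 local mm (-109.0,54.0) F [-0.2  0.6  0.2] Mz -0.021 width 0.997 q6 -1.81
time: 3.73
tool_pos: [0.5113, -0.0117, 0.2018]
tcp_rot: [0.267, -3.13, -0.0]
wrist_force: [0.1, 0.1, -0.8]
width: 0.999
t 3.73 pos [ 0.5113 -0.0117  0.2018] psi 99.76 tilt 0.006 local mm (-108.8,53.9) F [ 0.1  0.1 -0.8] Mz -0.002 width 0.999 q6 -1.81
time: 3.9
tool_pos: [0.5112, -0.0117, 0.1997]
tcp_rot: [0.267, -3.13, -0.0]
wrist_force: [0.6, -0.0, 0.1]
width: 1.003
t 3.90 pos [ 0.5112 -0.0117  0.1997] psi 99.76 tilt 0.023 local mm (-108.8,54.0) F [ 0.6 -0.   0.1] Mz -0.018 width 1.003 q6 -1.81
```

```bash
python3 -m creep '[{"slide":[0,0,0]},{"slide":[0,0,0]},{"slide":[0,0,0]}]' -0.3 20 || python3 -m creep '[{"slide":[0,0,0],"angular":[0,0,0]},{"slide":[0,0,0],"angular":[0,0,0]},{"slide":[0,0,0],"angular":[0,0,0]}]' -0.3 20;  python3 plan.py
python3 -m creep '[{"slide":[0,0,0],"angular":[0,0,0]},{"slide":[0,0,0],"angular":[0,0,0]}]';  python3 plan.py
```

```text
time: 4.15
tool_pos: [0.5114, -0.0116, 0.2003]
tcp_rot: [0.267, -3.13, -0.0]
wrist_force: [-1.6, 0.3, 1.6]
width: 0.686
t 4.15 pos [ 0.5114 -0.0116  0.2003] psi 99.76 tilt 0.011 local mm (-108.6,54.0) F [-1.6  0.3  1.6] Mz 0.050 width 0.686 q6 -1.81
time: 4.32
tool_pos: [0.5114, -0.0116, 0.2003]
tcp_rot: [-0.267, 3.13, 0.0]
wrist_force: [-1.7, 0.7, 5.1]
width: 0.689
t 4.32 pos [ 0.5114 -0.0116  0.2003] psi 99.76 tilt 0.009 local mm (-108.7,54.0) F [-1.7  0.7  5.1] Mz -0.016 width 0.689 q6 -1.81validation failed for argument at $[0]...
```

```bash
python3 -m creep '[{"slide":[-0.2,-0.15,-0.03],"angular":[0,0,0]},{"slide":[-0.35,-0.25,0],"angular":[0,0,0]},{"slide":[-0.35,-0.25,0],"angular":[0,0,0]},{"slide":[-0.35,-0.25,0],"angular":[0,0,0]}]';  python3 plan.py
python3 -m creep '[{"slide":[-0.35,-0.25,0],"angular":[0,0,0]},{"slide":[-0.35,-0.25,0],"angular":[0,0,0]},{"slide":[-0.35,-0.25,0],"angular":[0,0,0]},{"slide":[-0.2,-0.25,0],"angular":[0,0,0]},{"slide":[0,0,0],"angular":[0,0,0]}]';  python3 plan.py
python3 - <<'E'
from h import *
for n in("side","top"):
    p,d=imaging.read_camera(n); cv2.imwrite(f"pics/{n}2.png",cv2.resize(p[100:300,220:420],None,fx=3,fy=3)[...,::-1])
E
```

```text
time: 4.65
tool_pos: [0.5472, -0.0292, 0.2006]
tcp_rot: [-0.267, 3.129, -0.001]
wrist_force: [-0.2, -0.4, -0.9]
width: 0.69
t 4.65 pos [ 0.5472 -0.0292  0.2006] psi 99.77 tilt 0.054 local mm (-76.4,30.6) F [-0.2 -0.4 -0.9] Mz 0.026 width 0.690 q6 -1.84
time: 5.07
tool_pos: [0.5828, -0.049, 0.2009]
tcp_rot: [-0.266, 3.129, -0.001]
wrist_force: [0.3, 0.1, -1.2]
width: 0.689
t 5.07 pos [ 0.5828 -0.049   0.2009] psi 99.73 tilt 0.102 local mm (-44.8,4.9) F [ 0.3  0.1 -1.2] Mz -0.045 width 0.689 q6 -1.87
```

View pics/side2.png

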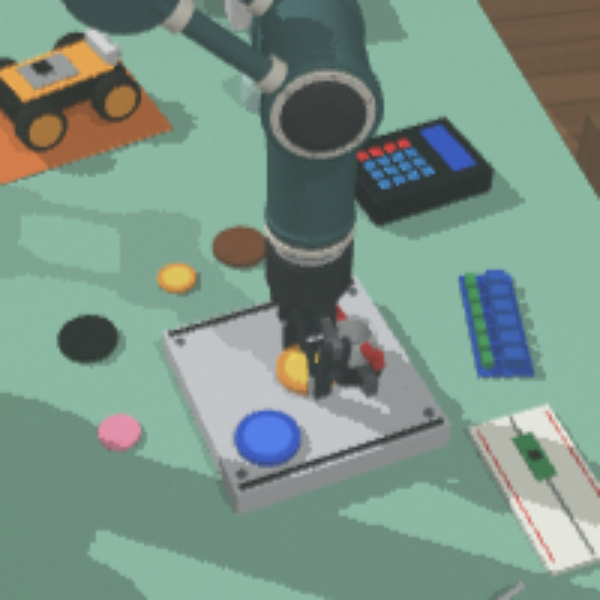

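View pics/top2.png

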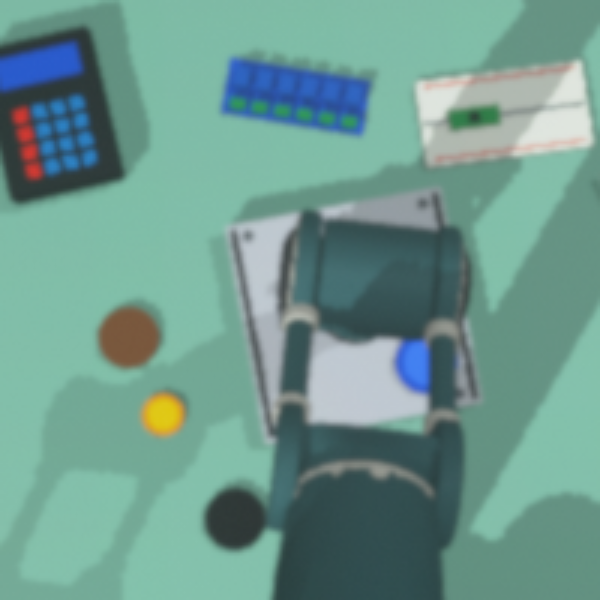

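Amber is in the grip at about (295,370) in the side crop, and blue hasn't moved. I'll release, lift, go behind the glass and narrow the fingers into a cradle.

```bash
python3 -m creep '[{"slide":[0,0,0.02],"angular":[0,0,0]},{"slide":[0,0,0],"angular":[0,0,0]},{"slide":[0,0,0],"angular":[0,0,0]}]' -1;  python3 plan.py
python3 -m creep '[{"slide":[0,0,-0.6],"angular":[0,0,0]},{"slide":[0,0,-0.6],"angular":[0,0,0]},{"slide":[0.9,0,0],"angular":[0,0,0]},{"slide":[0.9,0,0],"angular":[0,0,0]},{"slide":[0,0,0],"angular":[0,0,0]}]' 
python3 -m creep '[{"slide":[0,0,0],"angular":[0,0,0]},{"slide":[0,0,0],"angular":[0,0,0]},{"slide":[0,0,0],"angular":[0,0,0]}]' 0.36
python3 plan.py -90 4.9 0.207 99.85
```

```text
time: 5.42
tool_pos: [0.5806, -0.0476, 0.2002]
tcp_rot: [0.268, -3.13, -0.0]
wrist_force: [0.7, -0.4, 0.6]
width: 0.993
t 5.42 pos [ 0.5806 -0.0476  0.2002] psi 99.78 tilt 0.013 local mm (-46.7,6.7) F [ 0.7 -0.4  0.6] Mz 0.024 width 0.993 q6 -1.87
time: 5.83
tool_pos: [0.5329, -0.0554, 0.2296]
tcp_rot: [0.267, -3.126, -0.001]
wrist_force: [-1.1, -0.2, -1.2]
width: 1.0
time: 6.08
tool_pos: [0.5374, -0.0554, 0.2306]
tcp_rot: [-0.268, 3.129, -0.0]
wrist_force: [0.2, -1.1, -0.2]
width: 0.604
t 6.08 pos [ 0.5374 -0.0554  0.2306] psi 99.78 tilt 0.084 local mm (-90.5,6.4) F [ 0.2 -1.1 -0.2] Mz 0.015 width 0.604 q6 -1.89
1 rows, turn share/row z -0.017
[-0.02 -0.06  0.94]
```

```bash
python3 -m creep '[{"slide":[0,0,0.4],"angular":[0,0,0]},{"slide":[0,0,0.2],"angular":[0,0,0]},{"slide":[0,0,0],"angular":[0,0,0]},{"slide":[0,0,0],"angular":[0,0,0]}]';python3 plan.py
python3 - <<'E'
from h import *
for n in("side",):
    p,d=imaging.read_camera(n); cv2.imwrite(f"pics/{n}3.png",cv2.resize(p[160:300,230:390],None,fx=5,fy=4)[...,::-1])
    o=ortho("side",p,.038,.42,.72,-.17,.13,1900); cv2.imwrite("pics/ortho_s3.png",o[...,::-1])
E
```

```text
time: 6.42
tool_pos: [0.5363, -0.0554, 0.214]
tcp_rot: [0.267, -3.128, -0.001]
wrist_force: [-0.2, 0.4, 0.2]
width: 0.32
t 6.42 pos [ 0.5363 -0.0554  0.214 ] psi 99.78 tilt 0.128 local mm (-91.6,6.6) F [-0.2  0.4  0.2] Mz 0.015 width 0.320 q6 -1.89
```

View pics/ortho_s3.png

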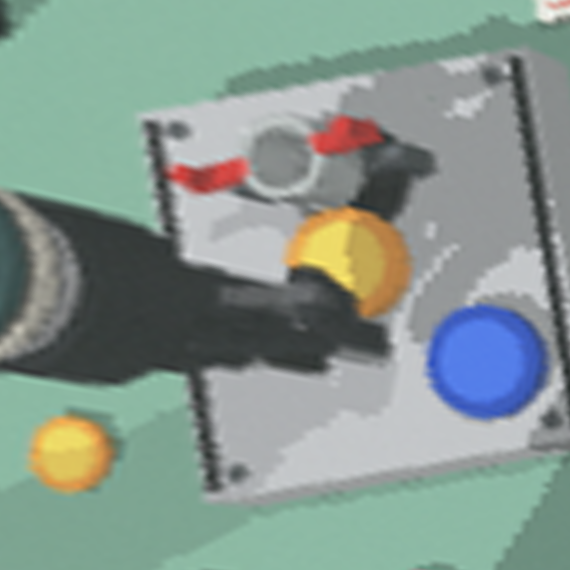

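```bash
python3 - <<'E'
from h import *
from scipy.optimize import least_squares
o=cv2.imread("pics/ortho_s3.png"); h=cv2.cvtColor(o,cv2.COLOR_BGR2HSV)
def fit(lo,hi,u0,v0,angs):
    m=cv2.inRange(h,lo,hi)
    pts=[]
    for a in np.radians(angs):
        for r in range(75,20,-1):
            u,v=int(u0+r*np.cos(a)),int(v0+r*np.sin(a))
            if m[v,u]: pts.append((u,v));break
    pts=np.array(pts,float)
    s=least_squares(lambda c:np.hypot(*(pts-c[:2]).T)-c[2],[u0,v0,57],loss="soft_l1")
    c=s.x; return .72-c[1]/1900,.13-c[0]/1900,c[2]/1900
print(fit((8,120,120),(35,255,255),350,262,range(-150,80,5)))
print(fit((100,120,100),(125,255,255),488,360,range(0,360,5)))
E
```

```text
(np.float64(0.5806778523088709), np.float64(-0.05276893697018306), np.float64(0.030367850776981297))
(np.float64(0.5299299042407768), np.float64(-0.12556618252291962), np.float64(0.0297252138850603))
```

```bash
sed -i 's/C=np.array(\[.6277,-.0462\])/C=np.array([.6278,-.0448])/' plan.py
python3 -m creep '[{"slide":[0,0,0.2],"angular":[0,0,0]},{"slide":[0,0,0.16],"angular":[0,0,0]},{"slide":[0,0,0],"angular":[0,0,0]}]';python3 plan.py
python3 -m creep '[{"slide":[-0.2,0,0],"angular":[0,0,0]},{"slide":[-0.2,-0.02,0],"angular":[0,0,0]},{"slide":[-0.2,-0.02,0],"angular":[0,0,0]},{"slide":[-0.2,-0.02,0],"angular":[0,0,0]},{"slide":[-0.2,-0.02,0],"angular":[0,0,0]}]';python3 plan.py
```

```text
time: 6.72
tool_pos: [0.5362, -0.0555, 0.2052]
tcp_rot: [0.267, -3.129, -0.001]
wrist_force: [-0.1, 0.8, -0.7]
width: 0.318
t 6.72 pos [ 0.5362 -0.0555  0.2052] psi 99.76 tilt 0.088 local mm (-92.1,5.2) F [-0.1  0.8 -0.7] Mz -0.012 width 0.318 q6 -1.89
time: 7.13
tool_pos: [0.5624, -0.0532, 0.2064]
tcp_rot: [-0.268, 3.13, -0.0]
wrist_force: [-0.7, 0.2, 0.7]
width: 0.324
t 7.13 pos [ 0.5624 -0.0532  0.2064] psi 99.77 tilt 0.019 local mm (-65.9,3.0) F [-0.7  0.2  0.7] Mz 0.002 width 0.324 q6 -1.88
```

```bash

python3 -m creep '[{"slide":[-0.2,-0.02,0],"angular":[0,0,0]},{"slide":[-0.2,-0.02,0],"angular":[0,0,0]},{"slide":[-0.16,-0.01,0],"angular":[0,0,0]},{"slide":[-0.1,-0.01,0],"angular":[0,0,0]},{"slide":[0,0,0],"angular":[0,0,0]}]';python3 plan.py
python3 - <<'E'
from h import *
for n in("side","top"):
    p,d=imaging.read_camera(n); cv2.imwrite(f"pics/{n}4.png",cv2.resize(p[170:290,250:390],None,fx=5,fy=5,interpolation=cv2.INTER_CUBIC)[...,::-1])
E
```

```text
time: 7.55
tool_pos: [0.5788, -0.0519, 0.2063]
tcp_rot: [-0.267, 3.13, -0.0]
wrist_force: [0.6, 0.5, 0.1]
width: 0.32
t 7.55 pos [ 0.5788 -0.0519  0.2063] psi 99.77 tilt 0.038 local mm (-49.5,1.4) F [0.6 0.5 0.1] Mz 0.047 width 0.320 q6 -1.87
```

View pics/side4.png

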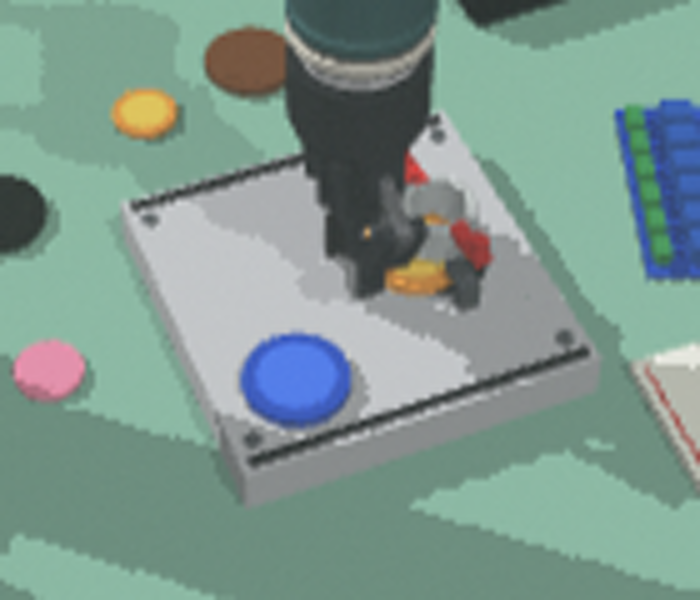

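The amber glass at (425,275) is going under the lip and ring. I'll continue slowly and check the force.

```bash

python3 -m creep '[{"slide":[-0.14,-0.01,0],"angular":[0,0,0]},{"slide":[-0.12,-0.01,0],"angular":[0,0,0]},{"slide":[0,0,0],"angular":[0,0,0]}]';python3 plan.py
python3 -m creep '[{"slide":[-0.1,-0.02,0],"angular":[0,0,0]},{"slide":[-0.08,-0.02,0],"angular":[0,0,0]},{"slide":[0,0,0],"angular":[0,0,0]}]';python3 plan.py
python3 - <<'E'
from h import *
for n in("side",):
    p,d=imaging.read_camera(n); cv2.imwrite(f"pics/{n}5.png",cv2.resize(p[190:260,300:380],None,fx=8,fy=8,interpolation=cv2.INTER_CUBIC)[...,::-1])
E
```

```text
time: 7.9
tool_pos: [0.5852, -0.0513, 0.2064]
tcp_rot: [-0.267, 3.129, -0.0]
wrist_force: [0.3, 0.4, -0.2]
width: 0.318
t 7.90 pos [ 0.5852 -0.0513  0.2064] psi 99.77 tilt 0.053 local mm (-43.1,0.9) F [ 0.3  0.4 -0.2] Mz 0.044 width 0.318 q6 -1.87
time: 8.15
tool_pos: [0.5897, -0.0516, 0.2063]
tcp_rot: [-0.267, 3.13, -0.0]
wrist_force: [-0.1, 0.7, -0.2]
width: 0.322
t 8.15 pos [ 0.5897 -0.0516  0.2063] psi 99.77 tilt 0.030 local mm (-38.7,-0.1) F [-0.1  0.7 -0.2] Mz 0.002 width 0.322 q6 -1.87
```

View pics/side5.png

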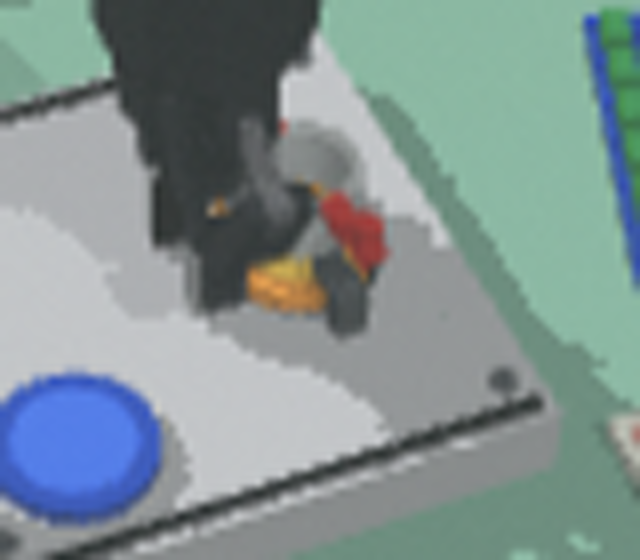

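```bash

for i in 1 2; do python3 -m creep '[{"slide":[-0.08,0,0],"angular":[0,0,0]},{"slide":[0,0,0],"angular":[0,0,0]}]' >/dev/null;python3 plan.py; done
python3 - <<'E'
from h import *
for n in("side",):
    p,d=imaging.read_camera(n); cv2.imwrite(f"pics/{n}6.png",cv2.resize(p[190:260,300:380],None,fx=8,fy=8,interpolation=cv2.INTER_CUBIC)[...,::-1])
E
```

```text
t 8.37 pos [ 0.5915 -0.0512  0.2063] psi 99.76 tilt 0.025 local mm (-36.9,-0.1) F [-0.1 -0.7  0.5] Mz -0.027 width 0.320 q6 -1.87
t 8.53 pos [ 0.5935 -0.0508  0.2064] psi 99.77 tilt 0.039 local mm (-34.8,-0.1) F [-0.4  0.5  0.5] Mz -0.001 width 0.326 q6 -1.87
```

View pics/side6.png

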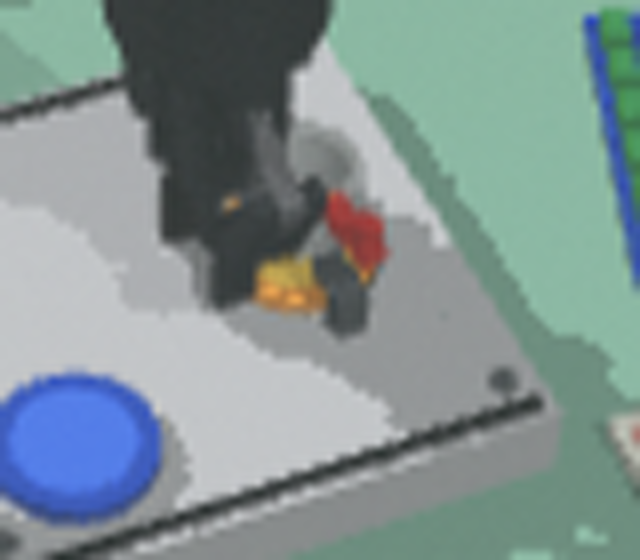

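```bash

for i in 1 2; do python3 -m creep '[{"slide":[-0.08,0,0],"angular":[0,0,0]},{"slide":[0,0,0],"angular":[0,0,0]}]' >/dev/null;python3 plan.py; done
python3 - <<'E'
from h import *
for n in("side",):
    p,d=imaging.read_camera(n); cv2.imwrite(f"pics/{n}7.png",cv2.resize(p[190:260,300:380],None,fx=8,fy=8,interpolation=cv2.INTER_CUBIC)[...,::-1])
E
```

```text
t 8.75 pos [ 0.5955 -0.0505  0.2063] psi 99.77 tilt 0.029 local mm (-32.8,-0.0) F [-0.1 -0.4  0.3] Mz 0.013 width 0.319 q6 -1.87
t 8.92 pos [ 0.5974 -0.0501  0.2063] psi 99.77 tilt 0.021 local mm (-30.8,-0.1) F [ 0.1 -0.6  0.4] Mz 0.007 width 0.320 q6 -1.87
```

View pics/side7.png

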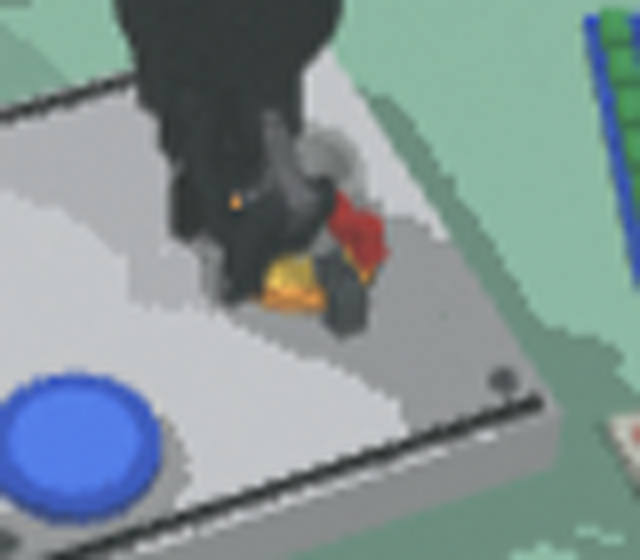

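Can't tell from here whether it has dropped. I'll lift and swing aside for a clear look.

```bash

python3 -m creep '[{"slide":[0.1,0,0],"angular":[0,0,0]},{"slide":[0.1,0,-0.8],"angular":[0,0,0]},{"slide":[0.3,0,-1],"angular":[0,0,0]},{"slide":[0.6,0.6,-1],"angular":[0,0,0]},{"slide":[0.6,1,-0.5],"angular":[0,0,0]}]' 
python3 -m creep '[{"slide":[0.6,1,0],"angular":[0,0,0]},{"slide":[0.6,1,0],"angular":[0,0,0]},{"slide":[0.6,1,0],"angular":[0,0,0]},{"slide":[0.3,1,0],"angular":[0,0,0]},{"slide":[0,0,0],"angular":[0,0,0]}]' 
python3 - <<'E'
from h import *
for n in("side","top"):
    p,d=imaging.read_camera(n); np.savez(n+"8.npz",p=p,d=d)
    c=p[180:260,290:380] if n=="side" else p[150:250,290:390]
    cv2.imwrite(f"pics/{n}8.png",cv2.resize(c,None,fx=6,fy=6,interpolation=cv2.INTER_CUBIC)[...,::-1])
E
```

```text
time: 9.38
tool_pos: [0.5496, -0.0192, 0.2919]
tcp_rot: [-0.263, 3.126, -0.002]
wrist_force: [0.6, 0.7, 0.2]
width: 0.317
time: 9.8
tool_pos: [0.477, 0.0741, 0.2883]
tcp_rot: [0.271, -3.128, -0.002]
wrist_force: [-0.0, 0.6, 0.2]
width: 0.322
```

View pics/side8.png

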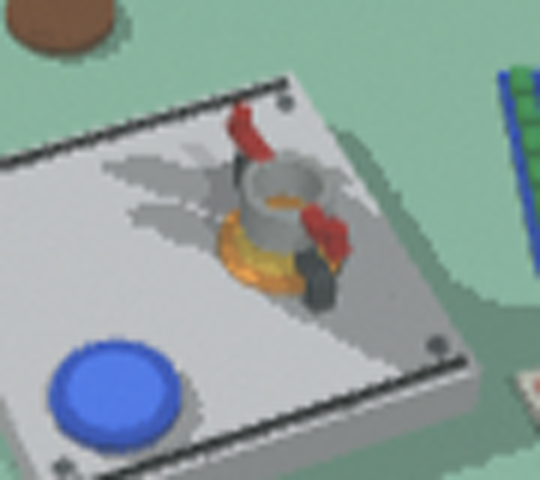

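View pics/top8.png

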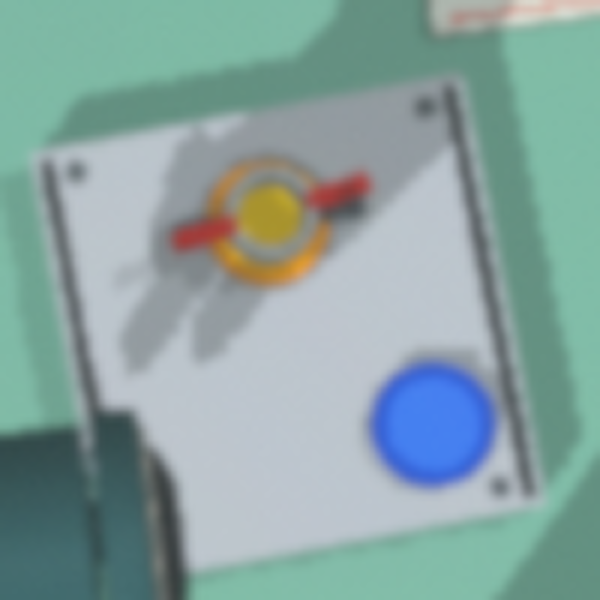

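```bash
python3 - <<'E'
from h import *
for n in("side","top"):
    z=np.load(n+"8.npz");p,d=z["p"],z["d"];X=cloud(n,d)
    h=cv2.cvtColor(p,cv2.COLOR_RGB2HSV)
    m=cv2.inRange(h,(12,120,60),(32,255,255))>0
    r=np.hypot(X[...,0]-.628,X[...,1]+.046); m&=(r<.045)
    q=X[m]; print(n,len(q),"z pct",np.percentile(q[:,2],[10,30,50,70,90]).round(4))
    # plane tilt fit robust
    A=np.c_[q[:,:2]-[.628,-.046],np.ones(len(q))]; w=abs(q[:,2]-np.median(q[:,2]))<.006
    print(np.linalg.lstsq(A[w],q[w,2],rcond=None)[0].round(4))
    v,u=np.nonzero(m); (c,rad)=cv2.minEnclosingCircle(np.c_[u,v].astype(np.float32)); print("circle",c,rad,[atz(n,c,zz)[0].round(4).tolist() for zz in(.033,.038)])
    mb=cv2.inRange(h,(105,130,120),(120,255,255))>0; mb&=(np.hypot(X[...,0]-.53,X[...,1]+.122)<.05); print("blue z",np.median(X[mb][:,2]))
    md=(np.hypot(X[...,0]-.57,X[...,1]+.06)<.012); print("deck",np.median(X[md][:,2]))
E
```

```text
side 94 z pct [0.0289 0.03   0.0307 0.0316 0.0329]
[-0.0203 -0.0211  0.0303]
circle (336.0, 220.5) 9.65670394897461 [[0.6255, -0.0511, 0.033], [0.6242, -0.0552, 0.038]]
blue z 0.03756005199327877
deck 0.02920095346850346
top 150 z pct [0.0286 0.0304 0.0316 0.0331 0.0356]
[-0.0131 -0.0002  0.0316]
circle (333.96429443359375, 186.9642791748047) 9.950100898742676 [[0.6263, -0.0444, 0.033], [0.6258, -0.0442, 0.038]]
blue z 0.038821895294633306
deck 0.029664239492968036
```

The glass has dropped flat: its top is about 2 mm above the deck, against 8 mm for the blue one. It's centred at (0.626, -0.044), which is top pixel (334,187). So snug should come near a ring angle of 2.6 to 2.7 rad. Next I'll open to about 71 mm and centre over the ring, with the fingers about 30° behind the uprights.

```bash
sed -i 's/C=np.array(\[.6278,-.0448\])/C=np.array([.6275,-.0446])/' plan.py; python3 plan.py 0 0 0.288 137
```

```text
t 9.90 pos [0.4792 0.0723 0.2888] psi 99.89 tilt 0.036 local mm (-126.1,140.5) F [-0.3  0.1  0.5] Mz -0.035 width 0.320 q6 -1.64
10 rows, turn share/row z -0.928
[-0.5  -0.56  0.  ]
[-0.47 -0.59  0.  ]
[-0.43 -0.62  0.  ]
[-0.39 -0.65  0.  ]
[-0.34 -0.67  0.  ]
[-0.3  -0.69  0.  ]
[-0.25 -0.71  0.  ]
[-0.21 -0.73  0.  ]
[-0.16 -0.74  0.  ]
[-0.11 -0.75  0.  ]
```

```bash
python3 -m creep '[{"slide":[-0.5,-0.56,0],"angular":[0,0,-0.93]},{"slide":[-0.47,-0.59,0],"angular":[0,0,-0.93]},{"slide":[-0.43,-0.62,0],"angular":[0,0,-0.93]},{"slide":[-0.39,-0.65,0],"angular":[0,0,-0.93]},{"slide":[-0.34,-0.67,0],"angular":[0,0,-0.93]}]' -0.66 
python3 -m creep '[{"slide":[-0.3,-0.69,0],"angular":[0,0,-0.93]},{"slide":[-0.25,-0.71,0],"angular":[0,0,-0.93]},{"slide":[-0.21,-0.73,0],"angular":[0,0,-0.93]},{"slide":[-0.16,-0.74,0],"angular":[0,0,-0.93]},{"slide":[-0.11,-0.75,0],"angular":[0,0,-0.93]}]'
python3 -m creep '[{"slide":[0,0,0],"angular":[0,0,0]},{"slide":[0,0,0],"angular":[0,0,0]}]'
python3 plan.py 0 0 0.25 137
```

```text
time: 10.32
tool_pos: [0.5551, 0.0116, 0.2887]
tcp_rot: [-0.773, 3.045, -0.001]
wrist_force: [0.7, 0.9, 0.5]
width: 0.829
time: 10.73
tool_pos: [0.6292, -0.0473, 0.2884]
tcp_rot: [1.255, -2.88, 0.001]
wrist_force: [-0.2, 0.5, 0.3]
width: 0.83
time: 10.9
tool_pos: [0.6287, -0.0469, 0.2883]
tcp_rot: [1.247, -2.883, 0.0]
wrist_force: [-0.2, 0.3, -0.3]
width: 0.83
t 10.90 pos [ 0.6287 -0.0469  0.2883] psi 136.77 tilt 0.016 local mm (0.8,-2.5) F [-0.2  0.3 -0.3] Mz -0.033 width 0.830 q6 -2.50
2 rows, turn share/row z -0.029
[-0.02  0.05  0.77]
[-0.02  0.05  0.77]
```

```bash
python3 -m creep '[{"slide":[-0.02,0.05,0.7],"angular":[0,0,0]},{"slide":[-0.02,0.05,0.6],"angular":[0,0,0]},{"slide":[0,0,0.2],"angular":[0,0,0]},{"slide":[0,0,0],"angular":[0,0,0]}]'
python3 plan.py
python3 - <<'E'
from h import *
for n in("side",):
    p,d=imaging.read_camera(n); np.savez(n+"9.npz",p=p,d=d)
    c=p[170:260,280:390]
    cv2.imwrite(f"pics/{n}9.png",cv2.resize(c,None,fx=6,fy=6,interpolation=cv2.INTER_CUBIC)[...,::-1])
E
```

```text
time: 11.23
tool_pos: [0.6252, -0.0425, 0.249]
tcp_rot: [1.249, -2.878, -0.004]
wrist_force: [-0.5, 0.6, -0.4]
width: 0.832
t 11.23 pos [ 0.6252 -0.0425  0.249 ] psi 136.93 tilt 0.273 local mm (-1.9,2.5) F [-0.5  0.6 -0.4] Mz 0.011 width 0.832 q6 -2.50
```

View pics/side9.png

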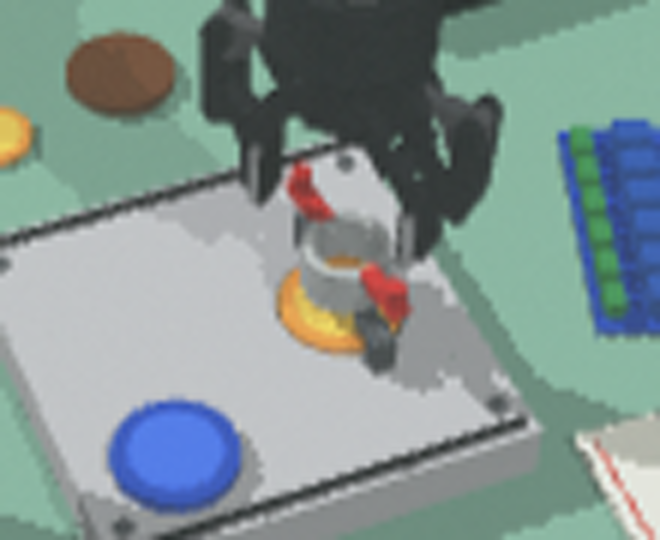

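The fingers straddle the ring at (265,180) and (425,235) in the crop, each on the counter-clockwise side of its upright at (298,180) and (392,290). I'll lower to working height and start turning.

```bash
python3 -m creep '[{"slide":[0,0,0.2],"angular":[0,0,0]},{"slide":[0,0,0.2],"angular":[0,0,0]},{"slide":[0,0,0],"angular":[0,0,0]}]'
python3 plan.py 0 0 .239
python3 -m creep '[{"slide":[0,0,0],"angular":[0,0,0]}]' >/dev/null; python3 plan.py 0 0 .239
```

```text
time: 11.53
tool_pos: [0.6266, -0.0426, 0.2408]
tcp_rot: [1.252, -2.881, -0.0]
wrist_force: [0.2, -1.0, 0.5]
width: 0.83
t 11.53 pos [ 0.6266 -0.0426  0.2408] psi 136.96 tilt 0.020 local mm (-0.5,2.1) F [ 0.2 -1.   0.5] Mz 0.022 width 0.830 q6 -2.50
1 rows, turn share/row z -0.0
[ 0.03 -0.08  0.07]
t 11.62 pos [ 0.6267 -0.0427  0.2412] psi 136.97 tilt 0.006 local mm (-0.4,2.0) F [ 0.2 -0.6  0.3] Mz -0.033 width 0.831 q6 -2.50
1 rows, turn share/row z -0.0
[ 0.04 -0.07  0.09]
```

```bash
python3 -m creep '[{"slide":[0.04,-0.07,0.04],"angular":[0,0,0.5]},{"slide":[0,0,0],"angular":[0,0,0.5]},{"slide":[0,0,0],"angular":[0,0,0.5]},{"slide":[0,0,0],"angular":[0,0,0.5]},{"slide":[0,0,0],"angular":[0,0,0.5]}]' >/dev/null; python3 plan.py
python3 -m creep '[{"slide":[0,0,0.014],"angular":[0,0,0.5]},{"slide":[0,0,0.007],"angular":[0,0,0.5]},{"slide":[0,0,0.007],"angular":[0,0,0.5]},{"slide":[0,0,0.007],"angular":[0,0,0.5]},{"slide":[0,0,0.007],"angular":[0,0,0.5]}]' >/dev/null; python3 plan.py
```

```text
t 12.03 pos [ 0.628  -0.0444  0.2407] psi 126.87 tilt 0.124 local mm (0.5,0.1) F [ 2.2  1.4 -1.9] Mz 0.102 width 0.832 q6 -2.33
t 12.45 pos [ 0.6281 -0.0443  0.2397] psi 116.87 tilt 0.139 local mm (0.6,0.2) F [ 2.8  1.7 -1.9] Mz 0.110 width 0.836 q6 -2.15
```

```bash
for i in 1; do python3 -m creep '[{"slide":[0,0,0.014],"angular":[0,0,0.8]},{"slide":[0,0,0.014],"angular":[0,0,0.8]},{"slide":[0,0,0.014],"angular":[0,0,0.8]},{"slide":[0,0,0.014],"angular":[0,0,0.8]},{"slide":[0,0,0.014],"angular":[0,0,0.8]}]' >/dev/null; python3 plan.py; done
python3 - <<'E'
from h import *
p,d=imaging.read_camera("side"); c=p[170:260,280:390]
cv2.imwrite(f"pics/side10.png",cv2.resize(c,None,fx=6,fy=6,interpolation=cv2.INTER_CUBIC)[...,::-1])
E
```

```text
t 12.87 pos [ 0.6283 -0.0443  0.2383] psi 100.81 tilt 0.185 local mm (0.9,0.1) F [ 3.1  0.8 -0.2] Mz 0.155 width 0.830 q6 -1.87
```

View pics/side10.png

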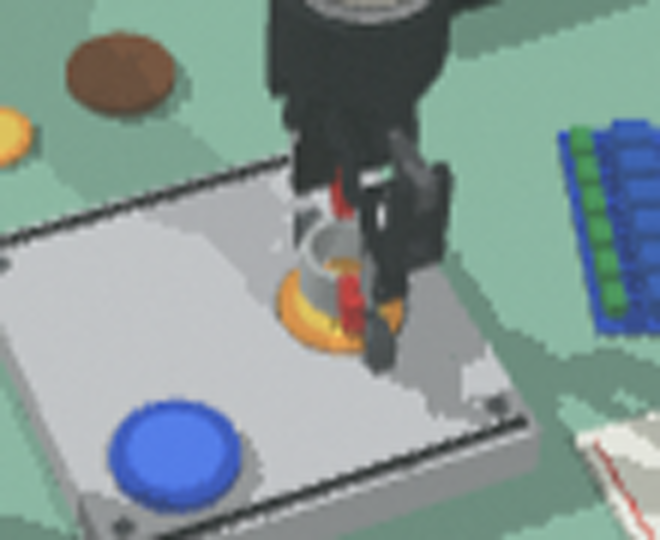

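The ring is turning: its arms at (345,195) and (350,305) have moved clockwise with the fingers. Continuing.

```bash
python3 -m creep '[{"slide":[0,0,0.012],"angular":[0,0,0.9]},{"slide":[0,0,0.012],"angular":[0,0,0.9]},{"slide":[0,0,0.012],"angular":[0,0,0.9]},{"slide":[0,0,0.012],"angular":[0,0,0.9]},{"slide":[0,0,0.012],"angular":[0,0,0.9]}]' >/dev/null; python3 plan.py
python3 -m creep '[{"slide":[0,0,0.012],"angular":[0,0,0.9]},{"slide":[0,0,0.012],"angular":[0,0,0.9]},{"slide":[0,0,0.012],"angular":[0,0,0.9]},{"slide":[0,0,0.012],"angular":[0,0,0.9]},{"slide":[0,0,0.012],"angular":[0,0,0.9]}]' >/dev/null; python3 plan.py
python3 -m creep '[{"slide":[0,0,0.012],"angular":[0,0,0.9]},{"slide":[0,0,0.012],"angular":[0,0,0.9]},{"slide":[0,0,0.012],"angular":[0,0,0.9]},{"slide":[0,0,0.012],"angular":[0,0,0.9]},{"slide":[0,0,0.012],"angular":[0,0,0.9]}]' >/dev/null; python3 plan.py
```

```text
t 13.33 pos [ 0.6284 -0.0444  0.2368] psi 82.87 tilt 0.199 local mm (0.9,0.1) F [ 3.7  2.2 -1.4] Mz 0.131 width 0.830 q6 -1.56
t 13.75 pos [ 0.6284 -0.0445  0.2352] psi 64.87 tilt 0.203 local mm (1.0,-0.0) F [ 2.9  1.6 -2. ] Mz 0.154 width 0.829 q6 -1.24
t 14.17 pos [ 0.6284 -0.0446  0.2337] psi 46.87 tilt 0.196 local mm (0.9,-0.2) F [ 3.5  0.3 -0.1] Mz 0.099 width 0.831 q6 -0.93
```

```bash
python3 -m creep '[{"slide":[0,0,0.012],"angular":[0,0,0.9]},{"slide":[0,0,0.012],"angular":[0,0,0.9]},{"slide":[0,0,0.012],"angular":[0,0,0.9]},{"slide":[0,0,0.012],"angular":[0,0,0.9]},{"slide":[0,0,0.012],"angular":[0,0,0.9]}]' >/dev/null; python3 plan.py
python3 -m creep '[{"slide":[0,0,0],"angular":[0,0,0]}]' >/dev/null; python3 plan.py
python3 -m creep '[{"slide":[0,0,0.012],"angular":[0,0,0.8]},{"slide":[0,0,0.012],"angular":[0,0,0.8]},{"slide":[0,0,0.012],"angular":[0,0,0.8]},{"slide":[0,0,0],"angular":[0,0,0]}]' >/dev/null; python3 plan.py
```

```text
t 14.58 pos [ 0.6283 -0.0447  0.2322] psi 28.87 tilt 0.172 local mm (0.7,-0.3) F [2.5 0.2 0.6] Mz 0.120 width 0.831 q6 -0.61
t 14.67 pos [ 0.628  -0.0448  0.2321] psi 28.95 tilt 0.115 local mm (0.5,-0.3) F [ 0.4 -0.2 -0. ] Mz 0.038 width 0.831 q6 -0.62
t 15.00 pos [ 0.6278 -0.0448  0.2311] psi 19.43 tilt 0.071 local mm (0.2,-0.3) F [ 1.6 -1.  -0.1] Mz 0.005 width 0.831 q6 -0.45
```

```bash
python3 -m creep '[{"slide":[0,0,0.012],"angular":[0,0,0.6]},{"slide":[0,0,0.012],"angular":[0,0,0.6]},{"slide":[0,0,0.012],"angular":[0,0,0.6]},{"slide":[0,0,0.012],"angular":[0,0,0.5]}]' >/dev/null; python3 plan.py
for i in 1; do python3 -m creep '[{"slide":[0,0,0.008],"angular":[0,0,0.5]},{"slide":[0,0,0.008],"angular":[0,0,0.5]}]' >/dev/null; python3 plan.py; done
python3 -m creep '[{"slide":[0,0,0.008],"angular":[0,0,0.5]},{"slide":[0,0,0.008],"angular":[0,0,0.5]}]' >/dev/null; python3 plan.py
```

```text
t 15.33 pos [ 0.6276 -0.0448  0.23  ] psi 10.27 tilt 0.051 local mm (0.1,-0.2) F [ 0.4 -1.3  1.8] Mz 0.041 width 0.830 q6 -0.29
t 15.50 pos [ 0.6276 -0.0448  0.2295] psi 6.29 tilt 0.041 local mm (0.0,-0.2) F [ 1.5 -0.9  1.3] Mz 0.002 width 0.832 q6 -0.22
t 15.67 pos [ 0.6275 -0.0447  0.2291] psi 2.29 tilt 0.030 local mm (0.0,-0.1) F [ 0.4 -0.9  1.2] Mz 0.068 width 0.832 q6 -0.15
```

```bash
python3 - <<'E'
from h import *
p,d=imaging.read_camera("side"); c=p[170:260,280:390]
cv2.imwrite(f"pics/side11.png",cv2.resize(c,None,fx=6,fy=6,interpolation=cv2.INTER_CUBIC)[...,::-1])
E
```

```text
(no output)
```

View pics/side11.png

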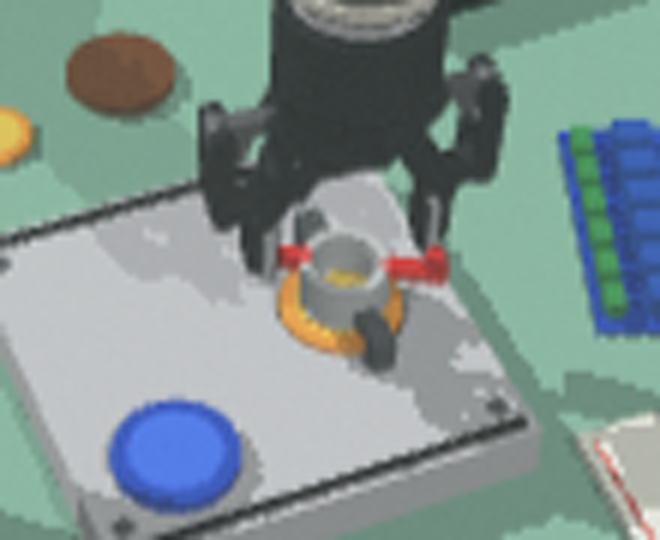

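The fingers are still behind both uprights (left one hidden by its finger, right one at (440,265)). I'll turn in small increments and watch the torque.

```bash
for i in 1; do python3 -m creep '[{"slide":[0,0,0.007],"angular":[0,0,0.4]},{"slide":[0,0,0.007],"angular":[0,0,0.4]}]' >/dev/null; python3 plan.py; done
python3 -m creep '[{"slide":[0,0,0.007],"angular":[0,0,0.4]},{"slide":[0,0,0.007],"angular":[0,0,0.4]}]' >/dev/null; python3 plan.py
python3 -m creep '[{"slide":[0,0,0.007],"angular":[0,0,0.4]},{"slide":[0,0,0.007],"angular":[0,0,0.4]}]' >/dev/null; python3 plan.py
python3 - <<'E'
from h import *
print(atz("side",[[328.3,212.5],[353.3,214]],.059))
E
```

```text
t 15.88 pos [ 0.6275 -0.0447  0.2286] psi -0.89 tilt 0.016 local mm (-0.0,-0.1) F [0.2 0.4 1.8] Mz 0.119 width 0.833 q6 -0.10
t 16.05 pos [ 0.6275 -0.0446  0.2282] psi -4.09 tilt 0.016 local mm (-0.0,0.0) F [0.8 0.  2.2] Mz 0.079 width 0.833 q6 -0.04
t 16.22 pos [ 0.6275 -0.0445  0.2279] psi -7.29 tilt 0.018 local mm (-0.0,0.1) F [0.4 1.5 1.4] Mz 0.078 width 0.829 q6 0.02
[[ 0.60480623 -0.03902653  0.059     ]
 [ 0.67268005 -0.05943489  0.059     ]]
```

```bash
python3 -m creep '[{"slide":[0,0,0.007],"angular":[0,0,0.4]},{"slide":[0,0,0.007],"angular":[0,0,0.4]}]' >/dev/null; python3 plan.py
python3 -m creep '[{"slide":[0,0,0.007],"angular":[0,0,0.4]},{"slide":[0,0,0.007],"angular":[0,0,0.4]}]' >/dev/null; python3 plan.py
python3 -m creep '[{"slide":[0,0,0.007],"angular":[0,0,0.4]},{"slide":[0,0,0.007],"angular":[0,0,0.4]}]' >/dev/null; python3 plan.py
```

```text
t 16.38 pos [ 0.6275 -0.0445  0.2276] psi -10.49 tilt 0.023 local mm (0.0,0.1) F [-0.2  0.2  2.2] Mz 0.052 width 0.830 q6 0.07
t 16.55 pos [ 0.6275 -0.0445  0.2272] psi -13.70 tilt 0.027 local mm (0.0,0.1) F [-0.1 -0.   1.6] Mz 0.095 width 0.828 q6 0.13
t 16.72 pos [ 0.6275 -0.0444  0.2269] psi -16.89 tilt 0.035 local mm (0.1,0.2) F [0.2 1.7 0.8] Mz 0.062 width 0.829 q6 0.18
```

```bash
python3 -m creep '[{"slide":[0,0,0.007],"angular":[0,0,0.4]},{"slide":[0,0,0.007],"angular":[0,0,0.4]}]' >/dev/null; python3 plan.py
```

```text
t 16.88 pos [ 0.6275 -0.0443  0.2265] psi -20.09 tilt 0.039 local mm (0.1,0.3) F [0.9 0.7 1.5] Mz 0.086 width 0.834 q6 0.24
```

```bash
python3 -m creep '[{"slide":[0,0,0.006],"angular":[0,0,0.35]},{"slide":[0,0,0.006],"angular":[0,0,0.35]}]' >/dev/null; python3 plan.py
```

```text
t 17.05 pos [ 0.6275 -0.0444  0.2261] psi -23.00 tilt 0.039 local mm (0.1,0.2) F [1.  1.8 1.5] Mz 0.074 width 0.827 q6 0.29
```

```bash
python3 -m creep '[{"slide":[0,0,0.006],"angular":[0,0,0.35]},{"slide":[0,0,0.006],"angular":[0,0,0.35]}]' >/dev/null; python3 plan.py
```

```text
t 17.22 pos [ 0.6275 -0.0445  0.2256] psi -25.90 tilt 0.027 local mm (0.0,0.1) F [0.2 1.9 1.6] Mz 0.066 width 0.835 q6 0.34
```

```bash
python3 -m creep '[{"slide":[0,0,0.006],"angular":[0,0,0.35]},{"slide":[0,0,0.006],"angular":[0,0,0.35]}]' >/dev/null; python3 plan.py
```

```text
t 17.38 pos [ 0.6275 -0.0445  0.2253] psi -28.75 tilt 0.035 local mm (0.1,0.1) F [1.7 3.3 3.1] Mz 0.078 width 0.834 q6 0.39
```

Push is now about 3.7 N, taken mostly by one finger. Going in finer increments.

```bash
python3 -m creep '[{"slide":[0,0,0.003],"angular":[0,0,0.2]},{"slide":[0,0,0.003],"angular":[0,0,0.2]}]' >/dev/null; python3 plan.py
```

```text
t 17.55 pos [ 0.6277 -0.0443  0.2253] psi -30.30 tilt 0.064 local mm (0.3,0.2) F [1.6 3.7 2.4] Mz 0.191 width 0.831 q6 0.42
```

```bash
python3 -m creep '[{"slide":[0,0,0.003],"angular":[0,0,0.2]},{"slide":[0,0,0.003],"angular":[0,0,0.2]}]' >/dev/null; python3 plan.py
```

```text
t 17.72 pos [ 0.6277 -0.0442  0.2252] psi -31.88 tilt 0.061 local mm (0.3,0.3) F [1.5 5.4 4.4] Mz 0.382 width 0.826 q6 0.45
```

```bash
python3 -m creep '[{"slide":[0,0,0],"angular":[0,0,0]}]' >/dev/null; python3 plan.py; python3 -m creep '[{"slide":[0,0,0],"angular":[0,0,0]}]' >/dev/null; python3 plan.py
```

```text
t 17.80 pos [ 0.6277 -0.0442  0.2252] psi -31.87 tilt 0.063 local mm (0.3,0.4) F [2.1 5.2 3.6] Mz 0.285 width 0.833 q6 0.45
t 17.88 pos [ 0.6277 -0.0443  0.2252] psi -31.85 tilt 0.065 local mm (0.3,0.3) F [1.6 3.5 3.1] Mz 0.263 width 0.826 q6 0.45
```

```bash
python3 -m creep '[{"slide":[0,0,0],"angular":[0,0,0.15]}]' >/dev/null; python3 plan.py;  python3 -m creep '[{"slide":[0,0,0],"angular":[0,0,0]}]' >/dev/null; python3 plan.py
```

```text
t 17.97 pos [ 0.6277 -0.0442  0.2252] psi -32.43 tilt 0.062 local mm (0.3,0.3) F [1.7 5.3 2.8] Mz 0.422 width 0.832 q6 0.46
t 18.05 pos [ 0.6277 -0.0442  0.2252] psi -32.45 tilt 0.063 local mm (0.3,0.3) F [2.7 4.8 3.5] Mz 0.373 width 0.830 q6 0.46
```

The push is now about 9 N (torque 0.37 to 0.42 N m) and clearly climbing, so the ring is snug and I'm stopping here. Back off, lift clear and inspect.

```bash
python3 -m creep '[{"slide":[0,0,0],"angular":[0,0,-0.5]},{"slide":[0,0,0],"angular":[0,0,-0.8]},{"slide":[0,0,0],"angular":[0,0,-0.8]},{"slide":[0,0,-0.3],"angular":[0,0,0]},{"slide":[0,0,-0.8],"angular":[0,0,0]}]' >/dev/null; python3 plan.py
python3 -m creep '[{"slide":[0,0,-1],"angular":[0,0,0]},{"slide":[0,0,-1],"angular":[0,0,0]},{"slide":[0,0,-1],"angular":[0,0,0]},{"slide":[0,0,0],"angular":[0,0,0]}]' >/dev/null; python3 plan.py -130 190 0.30
```

```text
t 18.47 pos [ 0.625  -0.045   0.2486] psi -24.16 tilt 0.517 local mm (-2.6,0.0) F [-0.  -0.3 -0.6] Mz -0.001 width 0.827 q6 0.31
t 18.80 pos [ 0.6291 -0.0454  0.3339] psi -24.17 tilt 0.523 local mm (1.5,-1.1) F [ 1.1 -0.9  2.1] Mz -0.005 width 0.828 q6 0.31
9 rows, turn share/row z -0.0
[ 0.38 -0.96  0.14]
[ 0.38 -0.96  0.14]
[ 0.38 -0.96  0.14]
[ 0.38 -0.96  0.14]
[ 0.38 -0.96  0.14]
[ 0.38 -0.96  0.14]
[ 0.38 -0.96  0.14]
[ 0.38 -0.96  0.14]
[ 0.38 -0.96  0.14]
```

```bash
python3 -m creep '[{"slide":[0.38,-0.96,0],"angular":[0,0,0]},{"slide":[0.38,-0.96,0],"angular":[0,0,0]},{"slide":[0.38,-0.96,0],"angular":[0,0,0]},{"slide":[0.38,-0.96,0],"angular":[0,0,0]},{"slide":[0.38,-0.96,0],"angular":[0,0,0]}]' >/dev/null
python3 -m creep '[{"slide":[0.38,-0.96,0],"angular":[0,0,0]},{"slide":[0.38,-0.96,0],"angular":[0,0,0]},{"slide":[0.38,-0.96,0],"angular":[0,0,0]},{"slide":[0.2,-0.5,0],"angular":[0,0,0]},{"slide":[0,0,0],"angular":[0,0,0]}]' >/dev/null; python3 plan.py
python3 - <<'E'
from h import *
for n in("side","top"):
    p,d=imaging.read_camera(n); np.savez(n+"12.npz",p=p,d=d)
    cv2.imwrite(f"pics/{n}12f.png",p[...,::-1])
    c=p[180:260,290:380] if n=="side" else p[150:250,290:390]
    cv2.imwrite(f"pics/{n}12.png",cv2.resize(c,None,fx=6,fy=6,interpolation=cv2.INTER_CUBIC)[...,::-1])
    X=cloud(n,d); h=cv2.cvtColor(p,cv2.COLOR_RGB2HSV)
    mb=cv2.inRange(h,(105,130,120),(120,255,255))>0; mb&=(np.hypot(X[...,0]-.53,X[...,1]+.122)<.05); print(n,"blue",X[mb].mean(0).round(4))
    r=np.hypot(X[...,0]-.6275,X[...,1]+.045)
    m=(r<.022)&(r>.015)&(X[...,2]>.045); print("ring top z",np.median(X[m][:,2]).round(4))
    m=cv2.inRange(h,(12,120,60),(32,255,255))>0; m&=(r<.036); print("amber",m.sum(),np.percentile(X[m][:,2],[20,50,80]).round(4))
    m=(cv2.inRange(h,(0,90,80),(10,255,255))>0)&(r<.055); q=X[m][:,:2]; U=np.linalg.svd(q-q.mean(0))[2][0]; print("arm angle",np.degrees(np.arctan2(U[1],U[0])))
E
```

```text
t 19.63 pos [0.4716 0.1136 0.3267] psi -23.97 tilt 0.119 local mm (-126.5,182.6) F [0.1 0.3 0.3] Mz -0.011 width 0.828 q6 0.60
side blue [ 0.5301 -0.1255  0.0375]
ring top z 0.0565
amber 62 [0.0295 0.0309 0.0322]
arm angle -54.232455754305526
top blue [ 0.53   -0.1211  0.0382]
ring top z 0.0583
amber 129 [0.03   0.0325 0.0349]
arm angle 125.13172013048622
```

View pics/side12.png

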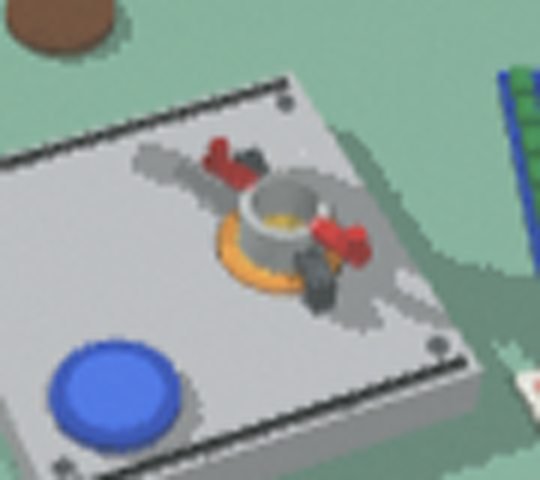

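View pics/top12.png

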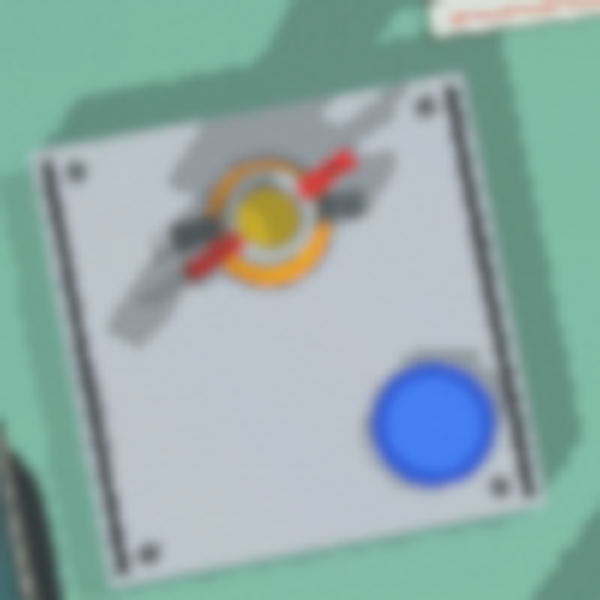

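View pics/side12f.png

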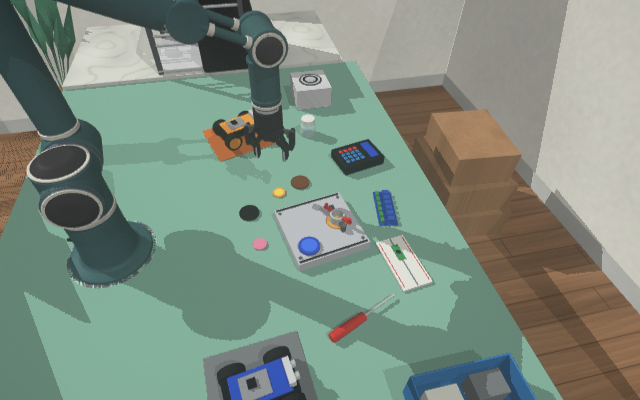

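The final pictures show the ring down on the seated amber glass, with its arms at (228,165) and (345,240) in the side crop. Blue is still flat at (115,395), and nothing else has moved.

```bash
python3 - <<'E'
from workcell import order
print(order.finish_job())
E
```

```text
the job is handed in; nothing more can be done
None
```

The amber glass is seated in the cell and the clamp ring is turned down snug on it. I handed the job in at about 20 s of the 72 s allowed. No verdict was reported.

**What I did:** the amber rover stands on the orange mat, so I used the amber glass. I dragged it across the deck in the gripper and pushed it under the ring with the two fingers until it dropped flat. Then I turned the ring clockwise about 2.8 rad in one continuous turn, pushing on both uprights.

**Snugness:** I stopped once the push was clearly climbing. My last readings were 0.37–0.42 N m, about 9–10 N at an upright, which is past the 6 N for snug and below the 13 N crack limit.

**Last checks:**
- **Glass:** amber sits flat, about 2 mm above the deck.
- **Ring:** it is at about 2.69 rad, with its underside about 1–1.5 mm above the deck, so it is touching the glass within measuring error.
- **Blue glass:** lying flat where it started.
- **Other things on the table:** none looked moved in the pictures, and the robot is touching nothing.

**Disagreements:**
- **Cameras:** the two differed by about 3–5 mm in y. I relied on the top camera, which matched where the gripper met the glass.
- **Push force:** the horizontal force reading was only about 5.5 N, lower than the torque suggests. I judged by torque, because two fingers pushing opposite ways partly cancel in the force reading.

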